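# Set out a lot of china for the sale-room viewing

### The arm

A 7-joint arm with a two-finger parallel gripper is mounted at the origin on the work surface. World frame = base frame: x ahead of the robot, y to its left, z up, the work surface at z = 0. Lengths are in m, angles in rad, forces in N, time in s.
With the tool pointing down it reaches from about 0.4 to 0.85 m from the base axis. Payload 4.5 kg.
Tool frame: the origin (TCP) lies on the centre line of the jaws, within the pads' length; the fingertips stand 11 mm ahead of it and the grasp point (between the pads) lies 8 mm behind it; z points along the fingers, y is the line along which they close (so a half turn about z gives the same grasp; the last joint's range is limited). The gripper opens to 88 mm and grips with 3 to 60 N. Pads are 18 mm wide; open, the fingers measure 123 mm over their backs; the gripper's body (75 mm by 187 mm) begins 45 mm behind the grasp point.
Start: joints at [1.274, 0.689, -0.195, 1.565, 0.157, 0.902, -0.215], TCP at [0.203, -0.591, 0.25] pointing down, gripper open.
Joint ranges: [-3.01, 3.01], [-0.46, 2.08], [-1.47, 1.51], [0.13, 2.56], [-1, 4.14], [0.04, 2.09], [-2.66, 2.66]. Speed limits (rad/s): [2.57, 2.57, 3.14, 3.14, 3.14, 3.14, 3.14].

### API

Orientations are given as a unit quaternion [x, y, z, w].
In Python, from plant import * gives the robot as it stands. The module is installed in compiled form; this text tells all that it offers.
- The arm moves only by the tool send_rows, never from a script. Its argument "motion" is a list of rows, each an object of numbers: "x", "y", "z": the shift along the tool's x, y, z in cm; "rx", "ry", "rz": the turn, a rotation vector about the tool's x, y, z in rad; "jaw": the finger opening in cm, from 0 to 8.81. In form: [{"x": .., "y": .., "z": .., "rx": .., "ry": .., "rz": .., "jaw": ..}, ...]. A call has exactly 5 rows; each row shifts and turns the commanded pose from where the row before left it, along the tool's axes as they then stand; what a row does not reach is not made up. A row lasts 1/10 s, in which the tool goes at most 50 mm and 8.59 degrees, less where a joint would pass 70% of its speed; a pose out of reach is approached as far as the arm can. A call is refused whole if a number of a shift passes 5 or a number of a turn 0.15, either way. A call with a gripper value outside its range is refused whole. The fingers move at their own pace and stop on an object; "grip_force" is the grip in N (left out, the last holds). Time passes only in rows, so rows that do not move let the fingers close, or fill a call up. It gives the time, the measured TCP pose, the force, the opening and the grip force at its end, in the units of the state.
- get_state(): the state, without advancing time (a new reading comes with each control period).
- snapshot(name): name is "side" or "top" or "wrist"; returns a dict with "img" (384x512x3 uint8, red, green, blue), "vertical_fov" (degrees; the focal length in pixels is half the picture's height over the tangent of half this angle, whatever the lens; pixels are square), "cx", "cy" (the principal point, pixels), "D" ([k1, k2, p1, p2, k3] as OpenCV has them; the pictures are not rectified), "extrinsics" (4x4, takes a point from camera to world coordinates). Camera axes: x right, y up, looking along -z (the intrinsics and any distortion apply to the point x, -y, -z); pixel columns grow to the right and rows downward; lengths in m; the calibration is good to about 2 mm. A picture is of the moment at which its call begins. There is no depth.
- finish_job(): hands the job in; it is judged then, once.
The state is a dict: "clock": time; "q": joint angles; "qd": joint speeds; "joint_torque": joint torques, N m; "tool_pos": TCP position; "eef_rot": TCP orientation; "contact_force": force on the tool from outside, world axes, zero at the start; "moment": the same for the moment, N m; "opening": opening from 0.0 (shut) to 1.0 (fully open); "finger_force": force on a finger pad.
Only numpy, scipy, OpenCV 4.12 (cv2) and the standard library are available. Lean on these libraries where they do the work, as an engineer would, in place of code of your own. Each camera call takes 0.05 s, during which the arm holds its last target. There are 200 camera calls.

### The job

Take the four white china pieces out of the divided packing carton and stand each one upright in the middle of a plinth on the display stand, in the same order along the stand as they stand in the carton now, so that they follow the catalogue. Keep them upright, set them down gently, and do not disturb the little china dog and the trinket box that stand in between.

Things in the scene. Friction and masses are not known exactly. Their poses are not given: they have to be found in the camera images.
- hexvase_mid (a point): Hexagonal white china vase, 145 mm high, 0.26 kg, belly 74 mm and foot 60 mm across corners. Grip its straight six-sided neck, 98 to 145 mm above the foot, 42 mm across flats; x points at a corner, the flats face 30, 90, 150.. degrees from x. Starts upright in a cell of the carton (open cardboard, 65 mm high, four 97 mm cells in one row), foot 10 mm above the table. Site: on its axis, 72.5 mm above its foot; z up.
- candlestick_mid (a point): White china candlestick, 130 mm high, 0.24 kg: round foot 68 mm across, thin stem, at the top a straight round candle cup 36 mm across, 96 to 130 mm above the foot: grip it there. Starts upright in a cell of the carton (open cardboard, 65 mm high, four 97 mm cells in one row), foot 10 mm above the table. Site: on its axis, 65 mm above its foot; z up.
- budvase_mid (a point): White china bud vase, 150 mm high, 0.25 kg: round belly 74 mm across, foot 52 mm, slim straight round neck 26 mm across, 104 to 150 mm above the foot: grip it there. Starts upright in a cell of the carton (open cardboard, 65 mm high, four 97 mm cells in one row), foot 10 mm above the table. Site: on its axis, 75 mm above its foot; z up.
- spillvase_mid (a point): White china spill vase, 135 mm high, 0.28 kg: a plain open cylinder 54 mm across, foot 62 mm. Grip it round the upper part. Starts upright in a cell of the carton (open cardboard, 65 mm high, four 97 mm cells in one row), foot 10 mm above the table. Site: on its axis, 67.5 mm above its foot; z up.
- plinth_hexvase_top (a point): Centre of the top of the plinth for the hexagonal vase: the one as many places from the same end of the stand as the hexagonal vase is in the carton at the start. Four alike: fixed dark wood discs, grey felt tops 45 mm above the table, 86 mm across, about 100 mm apart on a board with a brass rail (41 mm high) at its far edge. Their row lies 200 mm beyond the carton's, parallel to it. z up.
- plinth_candlestick_top (a point): Centre of the top of the plinth for the candlestick: the one as many places from the same end of the stand as the candlestick is in the carton at the start. Four alike: fixed dark wood discs, grey felt tops 45 mm above the table, 86 mm across, about 100 mm apart on a board with a brass rail (41 mm high) at its far edge. Their row lies 200 mm beyond the carton's, parallel to it. z up.
- plinth_budvase_top (a point): Centre of the top of the plinth for the bud vase: the one as many places from the same end of the stand as the bud vase is in the carton at the start. Four alike: fixed dark wood discs, grey felt tops 45 mm above the table, 86 mm across, about 100 mm apart on a board with a brass rail (41 mm high) at its far edge. Their row lies 200 mm beyond the carton's, parallel to it. z up.
- plinth_spillvase_top (a point): Centre of the top of the plinth for the spill vase: the one as many places from the same end of the stand as the spill vase is in the carton at the start. Four alike: fixed dark wood discs, grey felt tops 45 mm above the table, 86 mm across, about 100 mm apart on a board with a brass rail (41 mm high) at its far edge. Their row lies 200 mm beyond the carton's, parallel to it. z up.
- terrier: Small cream china dog, 65 mm high on a round foot 42 mm across, standing on the table between the carton and the display stand. Not to be disturbed. Origin at the centre of its underside, z up.
- trinket: Small round white lidded trinket box with a gilt band, 50 mm across, 37 mm high, standing on the table between the carton and the display stand. Not to be disturbed. Origin at the centre of its underside, z up.
Things that resemble listed ones, but are neither listed nor needed, are in the scene too. Leave any turquoise look-alike of the part that bears spillvase_mid alone.

How it is judged:
By the outcome, as a careful person would: the job done as asked, in the order asked, and still so for the second after the job is handed in, with the robot touching nothing.
It also fails if it takes over 102 s, if anything falls off the work surface, if the arm or the gripper's body presses on something with over 40 N, if the wrist force passes 120 N, or if a joint passes its speed limit or range.

## Working session

There is one attempt and no reset: what is moved stays moved. The work goes in short steps, Python scripts to look and compute and a tool call to move; the robot and the scene stay as the last step left them, time stands still between calls to the robot, and variables do not carry over. Pictures are saved under pics/ and viewed, at most 14 in all, crops included, and the job is handed in when it is done.

Besides the shell and the picture viewer there is one more tool, called after "Call:" as a command line: name --argument value ..., lists and objects as JSON in quotes. send_rows: Moves the arm, as the interface text tells. Its arguments: {"type":"object","properties":{"motion":{"type":"array"},"grip_force":{"type":"number"}},"required":["motion"]}

```bash
mkdir -p pics; cat > h.py <<'E'
from plant import *
import numpy as np, cv2
def cam(name):
    s=snapshot(name); h,w=s["img"].shape[:2]
    f=h/2/np.tan(np.radians(s["vertical_fov"])/2)
    s["K"]=np.array([[f,0,s["cx"]],[0,f,s["cy"]],[0,0,1.]]); s["D"]=np.array(s["D"],float); s["E"]=np.array(s["extrinsics"]); return s
def ray(s,uv):
    p=cv2.undistortPoints(np.array([[uv]],float),s["K"],s["D"])[0,0]
    d=s["E"][:3,:3]@np.array([p[0],-p[1],-1]); return s["E"][:3,3],d/np.linalg.norm(d)
def onz(s,uv,z):
    o,d=ray(s,uv); return o+d*(z-o[2])/d[2]
def proj(s,P):
    c=np.linalg.inv(s["E"])@np.r_[P,1]; c=c[:3]*[1,-1,-1]
    return cv2.projectPoints(c.reshape(1,1,3),np.zeros(3),np.zeros(3),s["K"],s["D"])[0].ravel()
def tri(rs):
    A=sum(np.eye(3)-np.outer(d,d) for o,d in rs); b=sum((np.eye(3)-np.outer(d,d))@o for o,d in rs)
    return np.linalg.solve(A,b)
def save(s,fn,box=None,k=1):
    im=s["img"][...,::-1]
    if box: x0,y0,x1,y1=box; im=im[y0:y1,x0:x1]
    cv2.imwrite("pics/"+fn,cv2.resize(im,None,fx=k,fy=k,interpolation=cv2.INTER_CUBIC))
E
python3 - <<'E'
from h import *
import pickle
for n in("top","side","wrist"):
    s=cam(n); save(s,n+"0.png",None,1.5); pickle.dump(s,open(n+"0.pkl","wb")); print(n,s["E"].round(3).tolist(),s["vertical_fov"],s["D"])
print(get_state())
E
```

```text
top [[-0.021, 0.99, -0.142, 0.313], [-0.999, -0.026, -0.032, 0.061], [-0.036, 0.141, 0.989, 1.05], [0.0, 0.0, 0.0, 1.0]] 48.6792719440935 [-0.0877648  0.         0.         0.         0.       ]
side [[0.988, 0.128, -0.092, 0.375], [-0.157, 0.769, -0.62, -0.398], [-0.009, 0.627, 0.779, 0.704], [0.0, 0.0, 0.0, 1.0]] 55.86836982983874 [-0.0892562  0.         0.         0.         0.       ]
wrist [[0.326, 0.9, 0.289, 0.277], [-0.945, 0.311, 0.098, -0.567], [-0.002, -0.305, 0.952, 0.383], [0.0, 0.0, 0.0, 1.0]] 64.16851643094878 [-0.02876148  0.          0.          0.          0.        ]
{'clock': 0.15, 'q': array([ 1.27377217,  0.68978295, -0.19456432,  1.56605182,  0.15727902,
        0.90253491, -0.21510004]), 'qd': array([ 0.00060583, -0.00261329,  0.00020241, -0.00213878, -0.00114168,
        0.00127752, -0.00106118]), 'joint_torque': array([-1.29093838e-03, -5.27863777e+01, -1.26794647e+00, -1.53585237e+01,
       -5.23169618e-02,  3.98440010e-03,  1.06704711e-04]), 'tool_pos': array([ 0.20285677, -0.59068421,  0.24911464]), 'eef_rot': array([ 9.86344236e-01,  1.64695373e-01, -1.46950774e-04, -6.78212871e-04]), 'contact_force': array([-0.03409601, -0.38226631, -1.07812027]), 'moment': array([-0.00335882,  0.0232727 , -0.0114179 ]), 'finger_force': 0.0, 'opening': 1.0030322218815444}
```

View pics/top0.png

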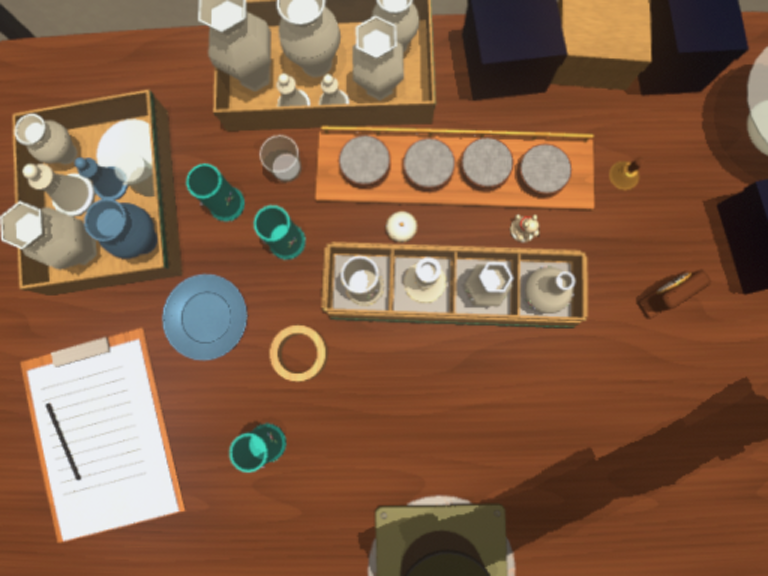

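View pics/side0.png

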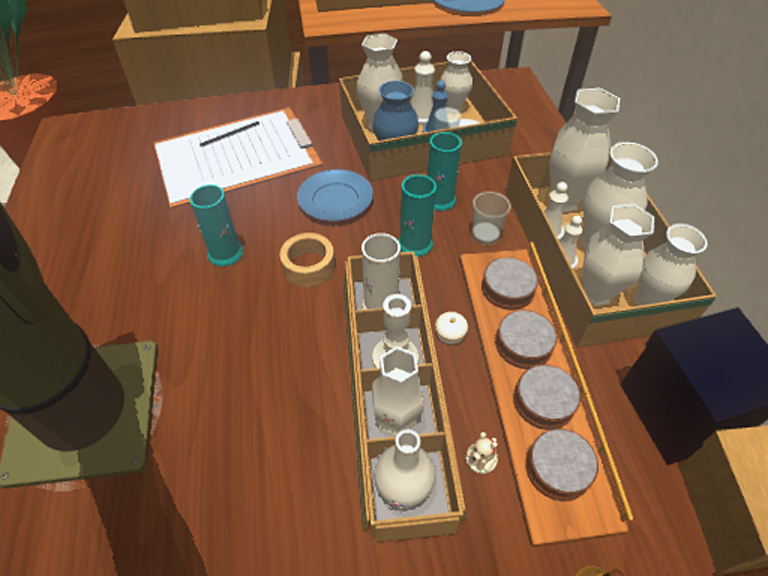

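The two pictures show the carton (1.5x pixels in the top view, +x up and +y left). From left to right it holds the spill vase (360,275), candlestick (428,270), hex vase (495,277) and bud vase (565,281). The four plinths are at (364,160), (429,163), (487,162) and (545,169). The trinket box is at (401,226) and the terrier at (525,228). The white vases outside the carton, the glass and the turquoise vases are look-alikes. Only the white pieces in the divided carton fit the description, and the crop below checks that.

```bash
cat > m0.py <<'E'
from h import *
import pickle
t,s=[pickle.load(open(n+"0.pkl","rb")) for n in("top","side")]
a=t["img"][155:222,210:398]; b=np.rot90(s["img"][150:365,228:318],1)
R=lambda i,k:cv2.resize(i,None,fx=k,fy=k,interpolation=cv2.INTER_CUBIC)
A=R(a,3.7);B=R(np.ascontiguousarray(b),3.7)
c=np.zeros((A.shape[0]+B.shape[0],max(A.shape[1],B.shape[1]),3),np.uint8);c[:A.shape[0],:A.shape[1]]=A;c[A.shape[0]:,:B.shape[1]]=B
print(A.shape,B.shape);cv2.imwrite("pics/m0.png",c[...,::-1])
def felt(s,box):
    x0,y0,x1,y1=box;h=cv2.cvtColor(s["img"],cv2.COLOR_RGB2HSV);m=((h[...,1]<50)&(h[...,2]>60)&(h[...,2]<200)).astype(np.uint8);q=np.zeros_like(m);q[y0:y1,x0:x1]=m[y0:y1,x0:x1]
    q=cv2.morphologyEx(q,cv2.MORPH_CLOSE,np.ones((3,3)));q=cv2.morphologyEx(q,cv2.MORPH_OPEN,np.ones((5,5)))
    cs=cv2.findContours(q,cv2.RETR_EXTERNAL,cv2.CHAIN_APPROX_NONE)[0]
    return [cv2.fitEllipse(cv2.convexHull(k)) for k in cs if cv2.contourArea(k)>300]
ft=sorted(felt(t,(215,88,392,138)),key=lambda e:e[0][0]);fs=sorted(felt(s,(315,165,402,335)),key=lambda e:e[0][1])
for e,g in zip(ft,fs):
    p=tri([ray(t,e[0]),ray(s,g[0])]); print(np.round(e[0],1),np.round(e[1],1),np.round(g[0],1),np.round(g[1],1),p.round(4),onz(t,e[0],.045).round(4),onz(s,g[0],.045).round(4))
def P(nm,a,b):
    p=tri([ray(t,np.array(a)/1.5),ray(s,np.array(b)/1.5)]);print(nm,p.round(4))
for x in [("spill",(360,274),(381,249)),("cand",(428,268),(397,306)),("hex",(495,276),(400,364)),("bud",(565,281),(407,441)),("trink",(401,222),(452,317)),("terr",(528,217),(484,438))]:P(*x)
E
python3 m0.py
```

```text
(248, 696, 3) (333, 796, 3)
[242.5 106.1] [30.2 31.4] [396.8 182. ] [15.9 43.7] [0.7155 0.0835 0.072 ] [0.6609 0.1088 0.045 ] [0.8025 0.0926 0.045 ]
[285.6 108.2] [30.4 31.5] [340.4 184.8] [25.4 34. ] [0.6093 0.0103 0.1711] [0.6521 0.0029 0.045 ] [0.6646 0.1069 0.045 ]
[324.5 107.5] [30.3 32. ] [351.5 222.2] [29.6 37.4] [ 0.6067 -0.0734  0.1678] [ 0.6511 -0.0927  0.045 ] [6.56e-01 6.00e-04 4.50e-02]
[363.4 111.9] [30.3 31.9] [365.8 261. ] [33.4 41.1] [ 0.5968 -0.1554  0.1761] [ 0.6374 -0.1876  0.045 ] [ 0.6542 -0.0952  0.045 ]
spill [0.4567 0.113  0.1403]
cand [0.4624 0.0143 0.1364]
hex [ 0.4472 -0.0799  0.1506]
bud [ 0.4364 -0.1774  0.158 ]
trink [0.5549 0.0505 0.0401]
terr [ 0.5481 -0.1506  0.0621]
```

View pics/m0.png

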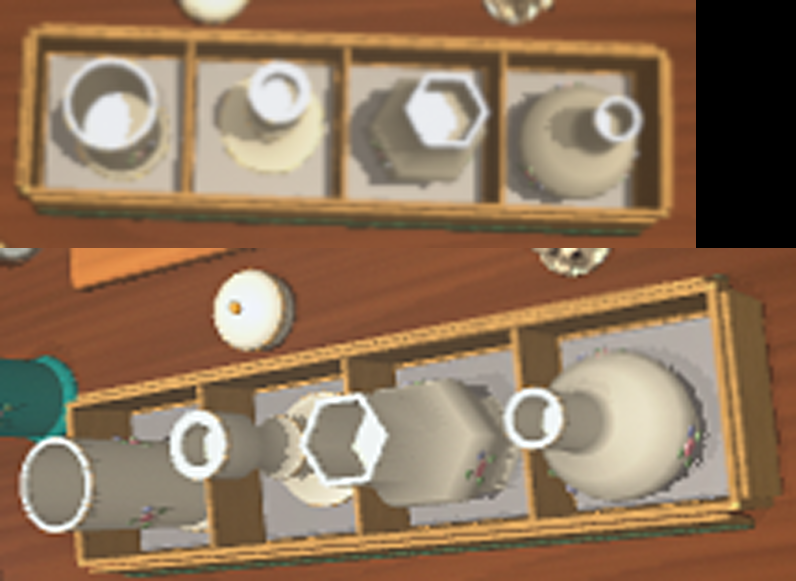

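The crop confirms the four white pieces in the carton: spill vase, candlestick, hex vase and bud vase, from +y to -y. Rim centres in the upper crop are (110,105), (279,92), (448,111) and (618,120). In the lower crop they are (57,484), (199,445), (344,439) and (535,418).

```bash
sed -i '/^for e,g/,$d' m0.py; cat >> m0.py <<'E'
fs=[g for g in fs if g[1][0]>20]; print([np.round(g[0],1).tolist() for g in fs])
for e,g in zip(ft,fs): print(tri([ray(t,e[0]),ray(s,g[0])]).round(4),onz(t,e[0],.045).round(4),onz(s,g[0],.045).round(4))
tp=lambda c:(210+c[0]/3.7-.4,155+c[1]/3.7-.4); sp=lambda c:(317-(c[1]-248)/3.7+.4,150+c[0]/3.7-.4)
for n,a,b in [("spill",(110,105),(57,484)),("cand",(279,92),(199,445)),("hex",(448,111),(344,439)),("bud",(618,120),(535,418))]:
    print(n,tri([ray(t,tp(a)),ray(s,sp(b))]).round(4))
H=np.array([onz(t,tp(c),.153)[:2] for c in [(408,110),(428,75),(470,75),(488,110),(468,147),(428,145)]]);d=H-H.mean(0)
print("hex",H.mean(0),np.hypot(*d.T).round(4),(np.degrees(np.arctan2(d[:,1],d[:,0]))%60).round(1))
E
python3 m0.py
cat >> h.py <<'E'
def to(x,y,z,psi=None):
    s=get_state();q=s["eef_rot"];p=s["tool_pos"]
    from scipy.spatial.transform import Rotation as Ro
    R=Ro.from_quat(q).as_matrix();v=R.T@(np.array([x,y,z])-p)*100
    ps=np.arctan2(R[1,0],R[0,0]);print("clock",round(s["clock"],2),"tcp",p.round(4),"psi",round(ps,4),"tilt",R[:2,2].round(4),"F",s["contact_force"].round(1),"open",round(s["opening"],3))
    print("shift cm",v.round(2),"rz",None if psi is None else round(-(psi-ps),3))
E
python3 -c "
from h import *
to(.40,-.13,.25,1.5)"
```

```text
(248, 696, 3) (333, 796, 3)
[[340.4, 184.8], [351.5, 222.2], [365.8, 261.0], [376.0, 306.7]]
[0.6638 0.1088 0.0422] [0.6609 0.1088 0.045 ] [0.6646 0.1069 0.045 ]
[0.6553 0.0025 0.0417] [0.6521 0.0029 0.045 ] [6.56e-01 6.00e-04 4.50e-02]
[ 0.654  -0.0936  0.0413] [ 0.6511 -0.0927  0.045 ] [ 0.6542 -0.0952  0.045 ]
[ 0.6405 -0.189   0.0407] [ 0.6374 -0.1876  0.045 ] [ 0.6405 -0.1904  0.045 ]
spill [0.4559 0.1144 0.142 ]
cand [0.4611 0.0151 0.1374]
hex [ 0.4455 -0.0809  0.1531]
bud [ 0.4368 -0.1775  0.1574]
hex [ 0.4440386  -0.08115506] [0.0232 0.0235 0.0243 0.0228 0.0239 0.0235] [28.1 27.2 26.3 28.9 25.4 27.5]
clock 0.15 tcp [ 0.2029 -0.5907  0.2491] psi 0.3309 tilt [-0.0005  0.0013] F [-0.  -0.4 -1.1] open 1.003
shift cm [ 33.61 -37.16  -0.04] rz -1.169
```

Call:
send_rows --motion '[{"x": 2.3,"y": -2.5,"z": -1},{"x": 2.3,"y": -2.5,"z": -1},{"x": 2.3,"y": -2.5,"z": -1},{"x": 2.3,"y": -2.5,"z": -1},{"x": 2.3,"y": -2.5,"z": -1}]' --grip_force 15

```text
schema error: expected keys x, y, z, rx, ry, rz, jaw
```

Call:
send_rows --motion '[{"x": 2.3,"y": -2.5},{"x": 2.3,"y": -2.5},{"x": 2.3,"y": -2.5},{"x": 2.3,"y": -2.5},{"x": 2.3,"y": -2.5}]'

```text
schema error: expected keys x, y, z, rx, ry, rz, jaw
```

Call:
send_rows --motion '[{"x": 2.3,"y": -2.5},{"x": 2.3,"y": -2.5},{"x": 2.3,"y": -2.5},{"x": 2.3,"y": -2.5},{"x": 2.3,"y": -2.5}]'

```text
schema error: expected keys x, y, z, rx, ry, rz, jaw
```

Call:
send_rows --motion '[{"rz": -0.148},{"rz": -0.148},{"rz": -0.148},{"rz": -0.148},{"rz": -0.148}]'

```text
schema error: expected keys x, y, z, rx, ry, rz, jaw
```

Call:
send_rows --motion '[{"rz": -0.148},{"rz": -0.148},{"rz": -0.148},{},{}]'

```text
schema error: expected keys x, y, z, rx, ry, rz, jaw
```

```bash
python3 - <<'E'
from h import *
import pickle
to(.437,-.178,.25,1.518)
w=cam("wrist");pickle.dump(w,open("w1.pkl","wb"));save(w,"w1.png",None,1.5);print(w["E"].round(3).tolist(),get_state()["q"].round(2))
E
```

```text
clock 0.15 tcp [ 0.2029 -0.5907  0.2491] psi 0.3309 tilt [-0.0005  0.0013] F [-0.  -0.4 -1.1] open 1.003
shift cm [ 35.55 -31.42  -0.05] rz -1.187
[[0.326, 0.9, 0.289, 0.277], [-0.945, 0.311, 0.098, -0.567], [-0.001, -0.305, 0.952, 0.384], [0.0, 0.0, 0.0, 1.0]] [ 1.27  0.69 -0.19  1.57  0.16  0.9  -0.22]
```

View pics/w1.png

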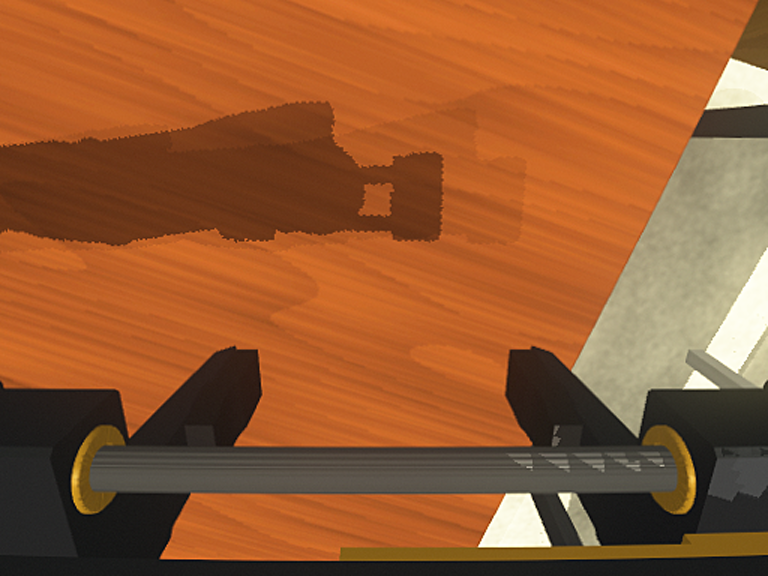

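The arm did not move: every row has to carry all the keys. The wrist picture shows bare table, with the fingertips at (245,350) and (525,350). I'll resend the move with full rows.

Call:
send_rows --motion '[{"x": 2.3,"y": -2.5,"z": -1,"rx": 0,"ry": 0,"rz": 0,"jaw": 8.8},{"x": 2.3,"y": -2.5,"z": -1,"rx": 0,"ry": 0,"rz": 0,"jaw": 8.8},{"x": 2.3,"y": -2.5,"z": -1,"rx": 0,"ry": 0,"rz": 0,"jaw": 8.8},{"x": 2.3,"y": -2.5,"z": -1,"rx": 0,"ry": 0,"rz": 0,"jaw": 8.8},{"x": 2.3,"y": -2.5,"z": -1,"rx": 0,"ry": 0,"rz": 0,"jaw": 8.8}]' --grip_force 15

```text
clock: 0.7
tool_pos: [0.2715, -0.4342, 0.3]
eef_rot: [0.986, 0.165, 0.0, -0.0]
contact_force: [0.4, 1.1, -0.2]
opening: 1.001
finger_force: 0.0
```

Call:
send_rows --motion '[{"x": 2.3,"y": -2.5,"z": 0,"rx": 0,"ry": 0,"rz": 0,"jaw": 8.8},{"x": 2.3,"y": -2.5,"z": 0,"rx": 0,"ry": 0,"rz": 0,"jaw": 8.8},{"x": 2.3,"y": -2.5,"z": 0,"rx": 0,"ry": 0,"rz": 0,"jaw": 8.8},{"x": 2.3,"y": -2.5,"z": 0,"rx": 0,"ry": 0,"rz": 0,"jaw": 8.8},{"x": 2.3,"y": -2.5,"z": 0,"rx": 0,"ry": 0,"rz": 0,"jaw": 8.8}]'

```text
clock: 1.2
tool_pos: [0.3397, -0.2786, 0.2998]
eef_rot: [0.986, 0.165, 0.0, 0.0]
contact_force: [-1.1, -0.6, 0.2]
opening: 0.997
finger_force: 0.0
```

Call:
send_rows --motion '[{"x": 2.3,"y": -2,"z": 0,"rx": 0,"ry": 0,"rz": 0,"jaw": 8.8},{"x": 2.3,"y": -2,"z": 0,"rx": 0,"ry": 0,"rz": 0,"jaw": 8.8},{"x": 2.3,"y": -2,"z": 0,"rx": 0,"ry": 0,"rz": 0,"jaw": 8.8},{"x": 2.3,"y": -2,"z": 0,"rx": 0,"ry": 0,"rz": 0,"jaw": 8.8},{"x": 2.3,"y": -2,"z": 0,"rx": 0,"ry": 0,"rz": 0,"jaw": 8.8}]'

```text
clock: 1.7
tool_pos: [0.416, -0.1469, 0.2997]
eef_rot: [0.986, 0.165, -0.0, 0.0]
contact_force: [0.7, -0.3, -0.4]
opening: 0.998
finger_force: 0.0
```

Call:
send_rows --motion '[{"x": 0,"y": 0,"z": 0,"rx": 0,"ry": 0,"rz": -0.148,"jaw": 8.8},{"x": 0,"y": 0,"z": 0,"rx": 0,"ry": 0,"rz": -0.148,"jaw": 8.8},{"x": 0,"y": 0,"z": 0,"rx": 0,"ry": 0,"rz": -0.148,"jaw": 8.8},{"x": 0,"y": 0,"z": 0,"rx": 0,"ry": 0,"rz": -0.148,"jaw": 8.8},{"x": 0,"y": 0,"z": 0,"rx": 0,"ry": 0,"rz": -0.148,"jaw": 8.8}]'

```text
clock: 2.2
tool_pos: [0.4155, -0.148, 0.2997]
eef_rot: [0.858, 0.513, -0.0, 0.0]
contact_force: [-0.5, -0.2, -0.0]
opening: 0.998
finger_force: 0.0
```

Call:
send_rows --motion '[{"x": 0,"y": 0,"z": 0,"rx": 0,"ry": 0,"rz": -0.148,"jaw": 8.8},{"x": 0,"y": 0,"z": 0,"rx": 0,"ry": 0,"rz": -0.148,"jaw": 8.8},{"x": 0,"y": 0,"z": 0,"rx": 0,"ry": 0,"rz": -0.148,"jaw": 8.8},{"x": 0,"y": 0,"z": 0,"rx": 0,"ry": 0,"rz": 0,"jaw": 8.8},{"x": 0,"y": 0,"z": 0,"rx": 0,"ry": 0,"rz": 0,"jaw": 8.8}]'

```text
clock: 2.7
tool_pos: [0.4156, -0.1481, 0.2997]
eef_rot: [0.728, 0.686, 0.0, -0.0]
contact_force: [-0.0, 0.2, 0.4]
opening: 1.0
finger_force: 0.0
```

```bash
python3 - <<'E'
from h import *
import pickle
to(.437,-.178,.25,1.518)
w=cam("wrist");pickle.dump(w,open("w1.pkl","wb"));save(w,"w1b.png",None,1.5);print(w["E"].round(3).tolist(),get_state()["q"].round(2))
E
```

```text
clock 2.7 tcp [ 0.4156 -0.1481  0.2997] psi 1.5111 tilt [-0.      0.0001] F [-0.   0.2  0.4] open 1.0
shift cm [-2.85  2.32  4.97] rz -0.007
[[0.998, 0.056, 0.018, 0.419], [-0.059, 0.951, 0.304, -0.071], [-0.0, -0.305, 0.952, 0.434], [0.0, 0.0, 0.0, 1.0]] [ 0.64  0.42 -0.57  2.01  0.31  0.8  -0.18]
```

View pics/w1b.png

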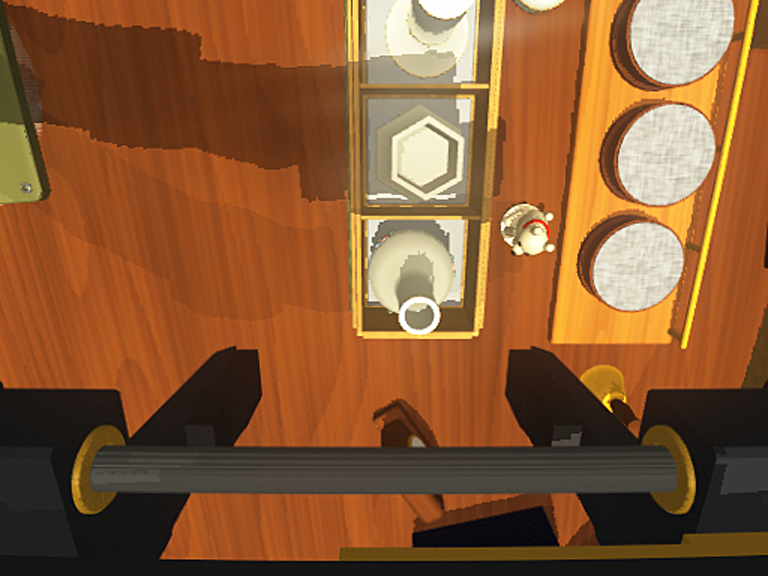

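The wrist picture (1.5x) shows the bud rim at (419,315), the hex rim at (421,158), the felts at (681,38), (665,154) and (637,263), and the terrier at (535,230).

```bash
cat > wm.py <<'E'
from h import *
import pickle
def felt(w,x0=0):
    h=cv2.cvtColor(w["img"],cv2.COLOR_RGB2HSV);m=((h[...,1]<45)&(h[...,2]>120)).astype(np.uint8);m[:,:x0]=0
    m=cv2.morphologyEx(m,cv2.MORPH_CLOSE,np.ones((3,3)));m=cv2.morphologyEx(m,cv2.MORPH_OPEN,np.ones((9,9)))
    return [cv2.fitEllipse(cv2.convexHull(k)) for k in cv2.findContours(m,cv2.RETR_EXTERNAL,cv2.CHAIN_APPROX_NONE)[0] if cv2.contourArea(k)>1500]
E
python3 - <<'E'
from wm import *
w,t,s=[pickle.load(open(n,"rb")) for n in("w1.pkl","top0.pkl","side0.pkl")]
for e in felt(w,380): print(np.round(e[0],1),np.round(e[1],1),onz(w,e[0],.045).round(4))
C=dict(bud=((419,315.5),.16,(618,120),(535,418)),hex=((420.5,158),.155,(448,111),(344,439)))
for n,(c,z,a,b) in C.items():
    uv=(np.array(c)+.5)/1.5-.5
    rt=ray(t,(209.6+a[0]/3.7,154.6+a[1]/3.7));rs=ray(s,(317.4-(b[1]-248)/3.7,149.6+b[0]/3.7));rw=ray(w,uv)
    print(n,onz(w,uv,z).round(4),"w+top",tri([rw,rt]).round(4),"w+side",tri([rw,rs]).round(4))
H=np.array([onz(w,(np.array(c)+.5)/1.5-.5,.155)[:2] for c in [(378,150),(410,116),(454,122),(463,163),(431,199),(389,193)]]);d=H-H.mean(0)
print(H.mean(0),np.hypot(*d.T).round(4),(np.degrees(np.arctan2(d[:,1],d[:,0]))%60).round(1))
E
```

```text
[424.9 177.3] [54.1 63.6] [ 0.6381 -0.1901  0.045 ]
[443.7 102.6] [59.7 70.9] [ 0.6516 -0.0949  0.045 ]
[454.1  17.1] [65.7 79.3] [6.53e-01 5.00e-04 4.50e-02]
bud [ 0.4361 -0.1796  0.16  ] w+top [ 0.4344 -0.1747  0.1706] w+side [ 0.437  -0.1791  0.1616]
hex [ 0.4408 -0.0826  0.155 ] w+top [ 0.4424 -0.0819  0.1521] w+side [ 0.4437 -0.0828  0.1569]
[ 0.44093714 -0.08242432] [0.0255 0.0241 0.0273 0.0251 0.025  0.0276] [46.8 42.8 43.6 49.9 42.3 44.4]
```

Call:
send_rows --motion '[{"x": -1.5,"y": 1.1,"z": 2,"rx": 0,"ry": 0,"rz": 0,"jaw": 8.8},{"x": -1.5,"y": 1.15,"z": 2,"rx": 0,"ry": 0,"rz": 0,"jaw": 8.8},{"x": 0,"y": 0,"z": 3,"rx": 0,"ry": 0,"rz": 0,"jaw": 8.8},{"x": 0,"y": 0,"z": 2,"rx": 0,"ry": 0,"rz": 0,"jaw": 8.8},{"x": 0,"y": 0,"z": 0,"rx": 0,"ry": 0,"rz": 0,"jaw": 8.8}]'

```text
clock: 3.25
tool_pos: [0.4349, -0.1789, 0.2077]
eef_rot: [0.727, 0.687, -0.001, -0.002]
contact_force: [-0.2, -0.4, -0.3]
opening: 0.999
finger_force: 0.0
```

```bash
python3 - <<'E'
from h import *
import pickle
to(.4363,-.179,.131)
w=cam("wrist");pickle.dump(w,open("w2.pkl","wb"))
h=cv2.resize(w["img"][...,::-1][100:340,60:460],None,fx=1.6,fy=1.6); cv2.imwrite("pics/w2.png",h)
c=proj(w,[.4363,-.179,.16]);print("predicted rim px in crop",(c-[60,100])*1.6)
E
```

```text
clock 3.25 tcp [ 0.4349 -0.1789  0.2077] psi 1.5133 tilt [-0.005   0.0011] F [-0.2 -0.4 -0.3] open 0.999
shift cm [-0.    0.18  7.67] rz None
predicted rim px in crop [318.00086961 190.06323113]
```

View pics/w2.png

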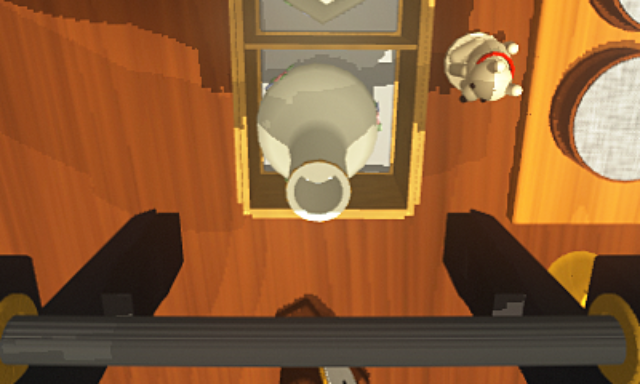

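The rim is at (318,191) in the crop, and the prediction was (318,190). I'll descend and close.

Call:
send_rows --motion '[{"x": 0,"y": 0.1,"z": 2.5,"rx": 0,"ry": 0,"rz": 0,"jaw": 8.8},{"x": 0,"y": 0,"z": 2.5,"rx": 0,"ry": 0,"rz": 0,"jaw": 8.8},{"x": 0,"y": 0,"z": 1.7,"rx": 0,"ry": 0,"rz": 0,"jaw": 8.8},{"x": 0,"y": 0,"z": 0.9,"rx": 0,"ry": 0,"rz": 0,"jaw": 6},{"x": 0,"y": 0,"z": 0,"rx": 0,"ry": 0,"rz": 0,"jaw": 4}]'

```text
clock: 3.8
tool_pos: [0.4377, -0.1793, 0.1339]
eef_rot: [0.727, 0.687, -0.0, 0.0]
contact_force: [-0.4, 0.3, -0.4]
opening: 0.842
finger_force: 0.0
```

Call:
send_rows --motion '[{"x": 0,"y": 0,"z": 0,"rx": 0,"ry": 0,"rz": 0,"jaw": 3},{"x": 0,"y": 0,"z": 0,"rx": 0,"ry": 0,"rz": 0,"jaw": 2},{"x": 0,"y": 0,"z": 0,"rx": 0,"ry": 0,"rz": 0,"jaw": 1},{"x": 0,"y": 0,"z": 0,"rx": 0,"ry": 0,"rz": 0,"jaw": 1},{"x": 0,"y": 0,"z": 0,"rx": 0,"ry": 0,"rz": 0,"jaw": 1}]'

```text
clock: 4.3
tool_pos: [0.4375, -0.1794, 0.134]
eef_rot: [0.727, 0.687, 0.0, 0.0]
contact_force: [-0.4, 0.7, -0.2]
opening: 0.389
finger_force: 0.0
```

```bash
python3 -c "
from h import *
to(.64,-.19,.26);print(get_state()['finger_force'])"
```

```text
clock 4.3 tcp [ 0.4375 -0.1794  0.134 ] psi 1.5146 tilt [ 0.0005 -0.0002] F [-0.4  0.7 -0.2] open 0.389
shift cm [  0.08  20.28 -12.59] rz None
0.0
```

Call:
send_rows --motion '[{"x": 0,"y": 0,"z": 0,"rx": 0,"ry": 0,"rz": 0,"jaw": 1},{"x": 0,"y": 0,"z": 0,"rx": 0,"ry": 0,"rz": 0,"jaw": 1},{"x": 0,"y": 0,"z": 0,"rx": 0,"ry": 0,"rz": 0,"jaw": 1},{"x": 0,"y": 0,"z": -0.3,"rx": 0,"ry": 0,"rz": 0,"jaw": 1},{"x": 0,"y": 0,"z": -0.7,"rx": 0,"ry": 0,"rz": 0,"jaw": 1}]'

```text
clock: 4.8
tool_pos: [0.4369, -0.1791, 0.1435]
eef_rot: [0.727, 0.687, -0.0, -0.001]
contact_force: [-0.5, 0.0, -2.9]
opening: 0.288
finger_force: 15.0
```

Call:
send_rows --motion '[{"x": 0,"y": 0,"z": -1.5,"rx": 0,"ry": 0,"rz": 0,"jaw": 1},{"x": 0,"y": 0,"z": -2.5,"rx": 0,"ry": 0,"rz": 0,"jaw": 1},{"x": 0,"y": 0,"z": -2.5,"rx": 0,"ry": 0,"rz": 0,"jaw": 1},{"x": 0,"y": 0,"z": -2,"rx": 0,"ry": 0,"rz": 0,"jaw": 1},{"x": 0,"y": 0,"z": -0.5,"rx": 0,"ry": 0,"rz": 0,"jaw": 1}]'

```text
clock: 5.3
tool_pos: [0.4384, -0.1795, 0.2358]
eef_rot: [0.727, 0.687, 0.001, 0.002]
contact_force: [-0.5, 0.1, -2.0]
opening: 0.289
finger_force: 15.0
```

```bash
python3 - <<'E'
from h import *
to(.638,-.19,.234);print(get_state()['finger_force'])
w=cam("wrist");save(w,"w3.png",(100,40,512,384),1.4)
E
```

```text
clock 5.3 tcp [ 0.4384 -0.1795  0.2358] psi 1.5145 tilt [ 0.0038 -0.0011] F [-0.5  0.1 -2. ] open 0.289
shift cm [ 0.08 19.99  0.25] rz None
14.997155922465026
```

View pics/w3.png

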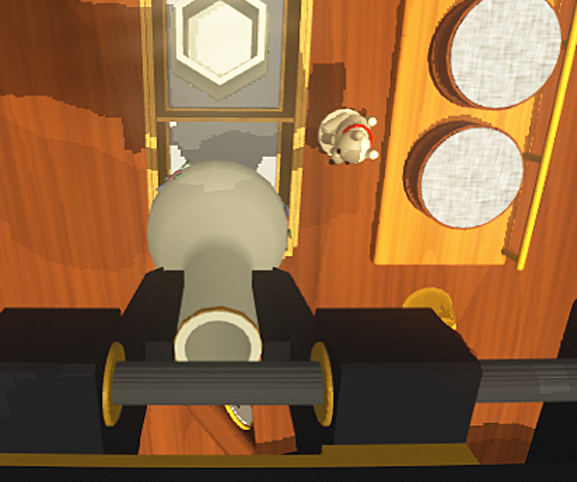

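The bud vase is held upright at 15 N and lifted. The hex rim, at about (220,40) in the crop, has its flats facing ±x. I'll carry the bud vase across now.

Call:
send_rows --motion '[{"x": 0,"y": 1.5,"z": 0,"rx": 0,"ry": 0,"rz": 0,"jaw": 1},{"x": 0,"y": 3,"z": 0,"rx": 0,"ry": 0,"rz": 0,"jaw": 1},{"x": 0,"y": 4,"z": 0,"rx": 0,"ry": 0,"rz": 0,"jaw": 1},{"x": 0,"y": 4,"z": 0,"rx": 0,"ry": 0,"rz": 0,"jaw": 1},{"x": 0,"y": 3.5,"z": 0,"rx": 0,"ry": 0,"rz": 0,"jaw": 1}]'

```text
clock: 5.85
tool_pos: [0.5982, -0.1882, 0.2321]
eef_rot: [0.727, 0.687, -0.001, -0.001]
contact_force: [-0.1, 0.0, -2.1]
opening: 0.288
finger_force: 15.0
```

Call:
send_rows --motion '[{"x": 0.1,"y": 2.5,"z": 0,"rx": 0,"ry": 0,"rz": 0,"jaw": 1},{"x": 0,"y": 1.4,"z": 0,"rx": 0,"ry": 0,"rz": 0,"jaw": 1},{"x": 0,"y": 0,"z": 1,"rx": 0,"ry": 0,"rz": 0,"jaw": 1},{"x": 0,"y": 0,"z": 1.5,"rx": 0,"ry": 0,"rz": 0,"jaw": 1},{"x": 0,"y": 0,"z": 1,"rx": 0,"ry": 0,"rz": 0,"jaw": 1}]'

```text
clock: 6.35
tool_pos: [0.6335, -0.1896, 0.1958]
eef_rot: [0.727, 0.687, -0.002, -0.002]
contact_force: [-0.1, 0.0, -2.9]
opening: 0.288
finger_force: 15.0
```

Call:
send_rows --motion '[{"x": 0,"y": 0,"z": 1,"rx": 0,"ry": 0,"rz": 0,"jaw": 1},{"x": 0,"y": 0,"z": 0.8,"rx": 0,"ry": 0,"rz": 0,"jaw": 1},{"x": 0,"y": 0,"z": 0.3,"rx": 0,"ry": 0,"rz": 0,"jaw": 1},{"x": 0,"y": 0,"z": 0,"rx": 0,"ry": 0,"rz": 0,"jaw": 1},{"x": 0,"y": 0,"z": 0,"rx": 0,"ry": 0,"rz": 0,"jaw": 1}]'

```text
clock: 6.85
tool_pos: [0.6365, -0.1895, 0.1782]
eef_rot: [0.727, 0.687, 0.0, 0.0]
contact_force: [-0.4, 0.4, -2.4]
opening: 0.289
finger_force: 15.0
```

```bash
python3 - <<'E'
from h import *
to(.638,-.19,.169);print(get_state()['finger_force'])
a=cam("side");b=cam("wrist")
A=cv2.resize(a["img"][240:372,300:440],None,fx=3,fy=3);B=cv2.resize(b["img"][60:384,120:400],None,fx=1.22,fy=1.22)
n=max(A.shape[0],B.shape[0]);P=lambda i:np.vstack([i,np.zeros((n-i.shape[0],i.shape[1],3),np.uint8)])
cv2.imwrite("pics/p1.png",np.hstack([P(A),P(B)])[...,::-1])
E
```

```text
clock 6.85 tcp [ 0.6365 -0.1895  0.1782] psi 1.5148 tilt [ 0.001  -0.0002] F [-0.4  0.4 -2.4] open 0.289
shift cm [-0.05  0.15  0.92] rz None
14.997855070978403
```

View pics/p1.png

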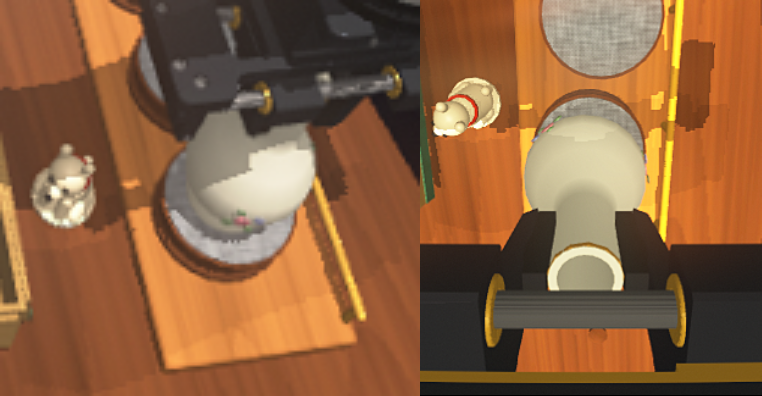

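The vase hovers over the first plinth, about centred: disc centre x≈591 and vase ≈585 in the wrist half. I'll creep down.

Call:
send_rows --motion '[{"x": 0,"y": 0.15,"z": 0.3,"rx": 0,"ry": 0,"rz": 0,"jaw": 1},{"x": 0,"y": 0,"z": 0.2,"rx": 0,"ry": 0,"rz": 0,"jaw": 1},{"x": 0,"y": 0,"z": 0.1,"rx": 0,"ry": 0,"rz": 0,"jaw": 1},{"x": 0,"y": 0,"z": 0.1,"rx": 0,"ry": 0,"rz": 0,"jaw": 1},{"x": 0,"y": 0,"z": 0,"rx": 0,"ry": 0,"rz": 0,"jaw": 1}]'

```text
clock: 7.45
tool_pos: [0.6376, -0.1895, 0.1705]
eef_rot: [0.727, 0.687, -0.0, -0.0]
contact_force: [-0.1, -1.0, -1.8]
opening: 0.289
finger_force: 15.0
```

Call:
send_rows --motion '[{"x": 0,"y": 0,"z": 0.1,"rx": 0,"ry": 0,"rz": 0,"jaw": 1},{"x": 0,"y": 0,"z": 0.1,"rx": 0,"ry": 0,"rz": 0,"jaw": 1},{"x": 0,"y": 0,"z": 0,"rx": 0,"ry": 0,"rz": 0,"jaw": 1},{"x": 0,"y": 0,"z": 0,"rx": 0,"ry": 0,"rz": 0,"jaw": 1},{"x": 0,"y": 0,"z": 0,"rx": 0,"ry": 0,"rz": 0,"jaw": 1}]'

```text
clock: 7.95
tool_pos: [0.6378, -0.1895, 0.1689]
eef_rot: [0.727, 0.687, 0.0, 0.0]
contact_force: [-0.6, -0.5, -0.1]
opening: 0.293
finger_force: 15.0
```

Contact: the wrist now carries no weight. I'll release gently.

Call:
send_rows --motion '[{"x": 0,"y": 0,"z": 0.05,"rx": 0,"ry": 0,"rz": 0,"jaw": 1},{"x": 0,"y": 0,"z": 0,"rx": 0,"ry": 0,"rz": 0,"jaw": 2.8},{"x": 0,"y": 0,"z": 0,"rx": 0,"ry": 0,"rz": 0,"jaw": 3.5},{"x": 0,"y": 0,"z": 0,"rx": 0,"ry": 0,"rz": 0,"jaw": 5},{"x": 0,"y": 0,"z": 0,"rx": 0,"ry": 0,"rz": 0,"jaw": 6.5}]'

```text
clock: 8.45
tool_pos: [0.6377, -0.1895, 0.1682]
eef_rot: [0.727, 0.687, 0.0, 0.0]
contact_force: [0.2, 0.1, -0.1]
opening: 0.554
finger_force: 0.0
```

Call:
send_rows --motion '[{"x": 0,"y": 0,"z": -1,"rx": 0,"ry": 0,"rz": 0,"jaw": 8.8},{"x": 0,"y": 0,"z": -2,"rx": 0,"ry": 0,"rz": 0,"jaw": 8.8},{"x": 0,"y": 0,"z": -3,"rx": 0,"ry": 0,"rz": 0,"jaw": 8.8},{"x": 0,"y": 0,"z": -3,"rx": 0,"ry": 0,"rz": 0,"jaw": 8.8},{"x": 0,"y": 0,"z": -2,"rx": 0,"ry": 0,"rz": 0,"jaw": 8.8}]'

```text
clock: 8.95
tool_pos: [0.6386, -0.1894, 0.2814]
eef_rot: [0.727, 0.687, 0.001, 0.001]
contact_force: [-0.3, -1.5, -0.7]
opening: 0.991
finger_force: 0.0
```

```bash
python3 - <<'E'
from h import *
import pickle
to(.4425,-.0823,.28,1.518)
for n in("top","side"):
    s=cam(n);pickle.dump(s,open(n+"1.pkl","wb"));c=proj(s,[.638,-.1895,.195]);print(n,c.round(1))
E
```

```text
clock 8.95 tcp [ 0.6386 -0.1894  0.2814] psi 1.5148 tilt [ 0.0036 -0.0004] F [-0.3 -1.5 -0.7] open 0.991
shift cm [  9.59 -20.18   0.07] rz -0.003
top [380.2  89.2]
side [400.1 270.6]
```

Call:
send_rows --motion '[{"x": 0.8,"y": -2,"z": 0,"rx": 0,"ry": 0,"rz": 0,"jaw": 8.8},{"x": 2,"y": -4,"z": 0,"rx": 0,"ry": 0,"rz": 0,"jaw": 8.8},{"x": 2,"y": -4.2,"z": 0,"rx": 0,"ry": 0,"rz": 0,"jaw": 8.8},{"x": 2,"y": -4.2,"z": 0,"rx": 0,"ry": 0,"rz": 0,"jaw": 8.8},{"x": 1.6,"y": -3.2,"z": 0,"rx": 0,"ry": 0,"rz": 0,"jaw": 8.8}]'

```text
clock: 9.55
tool_pos: [0.4633, -0.0947, 0.2777]
eef_rot: [0.726, 0.687, -0.001, -0.001]
contact_force: [0.6, 0.1, -0.2]
opening: 0.998
finger_force: 0.0
```

Call:
send_rows --motion '[{"x": 1.2,"y": -2.3,"z": 1,"rx": 0,"ry": 0,"rz": 0,"jaw": 8.8},{"x": 0,"y": 0,"z": 2,"rx": 0,"ry": 0,"rz": 0,"jaw": 8.8},{"x": 0,"y": 0,"z": 2.5,"rx": 0,"ry": 0,"rz": 0,"jaw": 8.8},{"x": 0,"y": 0,"z": 1.5,"rx": 0,"ry": 0,"rz": 0,"jaw": 8.8},{"x": 0,"y": 0,"z": 0,"rx": 0,"ry": 0,"rz": 0,"jaw": 8.8}]'

```text
clock: 10.05
tool_pos: [0.4427, -0.0825, 0.2065]
eef_rot: [0.726, 0.687, -0.002, -0.002]
contact_force: [-0.8, 0.1, 0.8]
opening: 0.999
finger_force: 0.0
```

```bash
python3 - <<'E'
from wm import *
to(.4425,-.0823,.128,1.518)
w=cam("wrist");pickle.dump(w,open("w4.pkl","wb"));save(w,"w4.png",(60,0,512,300),1.6)
print("pred rim",(proj(w,[.4425,-.0823,.155])-[60,0])*1.6)
for e in felt(w,340): print(np.round(e[0],1),np.round(e[1],1),onz(w,e[0],.045).round(4))
E
```

```text
clock 10.05 tcp [ 0.4427 -0.0825  0.2065] psi 1.5154 tilt [-0.0047  0.0004] F [-0.8  0.1  0.8] open 0.999
shift cm [0.02 0.02 7.85] rz -0.003
pred rim [314.05524758 346.14171883]
[463.9 175.1] [69.9 85.4] [ 0.6515 -0.0945  0.045 ]
[480.7  74.7] [80.4 98.3] [0.6533 0.001  0.045 ]
[366.4  28.9] [48.8 56.9] [0.5456 0.0435 0.045 ]
```

View pics/w4.png

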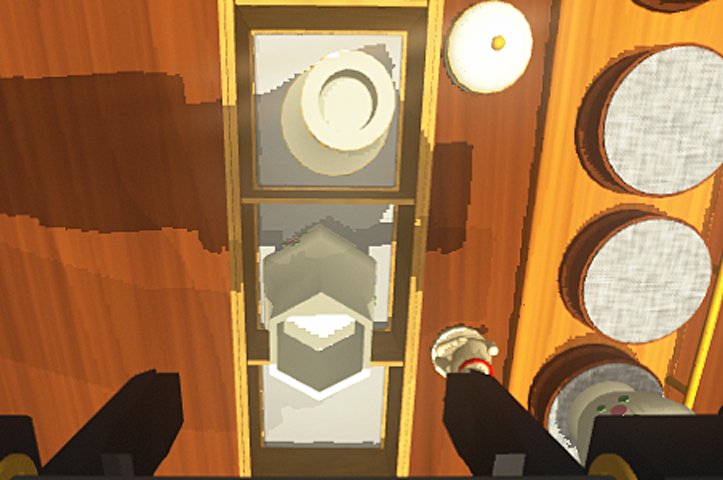

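The hex rim centre is at (321,346) in the crop, with corners pointing up and down at (321,292) and (320,400), so the flats face the jaws. It lies 7 px (about 3 mm) to +x of the prediction. The candle cup is at (347,101), and the bud vase stands on its plinth at (610,410). I'll shift y by +0.3 and descend.

Call:
send_rows --motion '[{"x": 0,"y": 0.3,"z": 2.5,"rx": 0,"ry": 0,"rz": 0,"jaw": 8.8},{"x": 0,"y": 0,"z": 2.5,"rx": 0,"ry": 0,"rz": 0,"jaw": 8.8},{"x": 0,"y": 0,"z": 2,"rx": 0,"ry": 0,"rz": 0,"jaw": 8.8},{"x": 0,"y": 0,"z": 0.9,"rx": 0,"ry": 0,"rz": 0,"jaw": 7},{"x": 0,"y": 0,"z": 0,"rx": 0,"ry": 0,"rz": 0,"jaw": 5.5}]'

```text
clock: 10.6
tool_pos: [0.4473, -0.0826, 0.129]
eef_rot: [0.727, 0.687, -0.0, -0.0]
contact_force: [0.7, 0.2, 0.9]
opening: 0.838
finger_force: 0.0
```

Call:
send_rows --motion '[{"x": 0,"y": 0,"z": 0,"rx": 0,"ry": 0,"rz": 0,"jaw": 4.5},{"x": 0,"y": 0,"z": 0,"rx": 0,"ry": 0,"rz": 0,"jaw": 3.5},{"x": 0,"y": 0,"z": 0,"rx": 0,"ry": 0,"rz": 0,"jaw": 2.5},{"x": 0,"y": 0,"z": 0,"rx": 0,"ry": 0,"rz": 0,"jaw": 2.5},{"x": 0,"y": 0,"z": 0,"rx": 0,"ry": 0,"rz": 0,"jaw": 2.5}]'

```text
clock: 11.1
tool_pos: [0.4472, -0.0829, 0.1297]
eef_rot: [0.727, 0.687, -0.0, 0.0]
contact_force: [-1.3, 0.1, 5.1]
opening: 0.476
finger_force: 14.9
```

Call:
send_rows --motion '[{"x": 0,"y": 0,"z": 0,"rx": 0,"ry": 0,"rz": 0,"jaw": 2.5},{"x": 0,"y": 0,"z": 0,"rx": 0,"ry": 0,"rz": 0,"jaw": 2.5},{"x": 0,"y": 0,"z": 0,"rx": 0,"ry": 0,"rz": 0,"jaw": 2.5},{"x": 0,"y": 0,"z": 0,"rx": 0,"ry": 0,"rz": 0,"jaw": 2.5},{"x": 0,"y": 0,"z": 0,"rx": 0,"ry": 0,"rz": 0,"jaw": 2.5}]'

```text
clock: 11.6
tool_pos: [0.4472, -0.0828, 0.1297]
eef_rot: [0.727, 0.687, -0.0, 0.0]
contact_force: [-2.9, 0.5, 6.5]
opening: 0.469
finger_force: 14.9
```

Call:
send_rows --motion '[{"x": 0,"y": 0,"z": -0.3,"rx": 0,"ry": 0,"rz": 0,"jaw": 2.5},{"x": 0,"y": 0,"z": -0.7,"rx": 0,"ry": 0,"rz": 0,"jaw": 2.5},{"x": 0,"y": 0,"z": -1,"rx": 0,"ry": 0,"rz": 0,"jaw": 2.5},{"x": 0,"y": 0,"z": -1,"rx": 0,"ry": 0,"rz": 0,"jaw": 2.5},{"x": 0,"y": 0,"z": 0,"rx": 0,"ry": 0,"rz": 0,"jaw": 2.5}]'

```text
clock: 12.1
tool_pos: [0.4482, -0.0828, 0.1607]
eef_rot: [0.727, 0.687, 0.001, 0.001]
contact_force: [0.7, -0.1, -2.7]
opening: 0.469
finger_force: 14.9
```

Call:
send_rows --motion '[{"x": 0,"y": 0,"z": -1.5,"rx": 0,"ry": 0,"rz": 0,"jaw": 2.5},{"x": 0,"y": 0,"z": -2.5,"rx": 0,"ry": 0,"rz": 0,"jaw": 2.5},{"x": 0,"y": 0,"z": -2,"rx": 0,"ry": 0,"rz": 0,"jaw": 2.5},{"x": 0,"y": 0,"z": -1.2,"rx": 0,"ry": 0,"rz": 0,"jaw": 2.5},{"x": 0,"y": 0,"z": 0,"rx": 0,"ry": 0,"rz": 0,"jaw": 2.5}]'

```text
clock: 12.6
tool_pos: [0.4481, -0.0829, 0.2325]
eef_rot: [0.727, 0.687, 0.001, 0.001]
contact_force: [1.0, -0.0, -2.1]
opening: 0.47
finger_force: 14.9
```

```bash
python3 - <<'E'
from h import *
to(.652,-.0948,.234);print(get_state()['finger_force'],get_state()['moment'])
w=cam("wrist");save(w,"w5.png",(60,0,512,384),1.4)
E
```

```text
clock 12.6 tcp [ 0.4481 -0.0829  0.2325] psi 1.5143 tilt [ 0.0033 -0.0004] F [ 1.  -0.  -2.1] open 0.47
shift cm [-0.04 20.42 -0.08] rz None
14.907565098255873 [-0.03672287 -0.11285607  0.06504271]
```

View pics/w5.png

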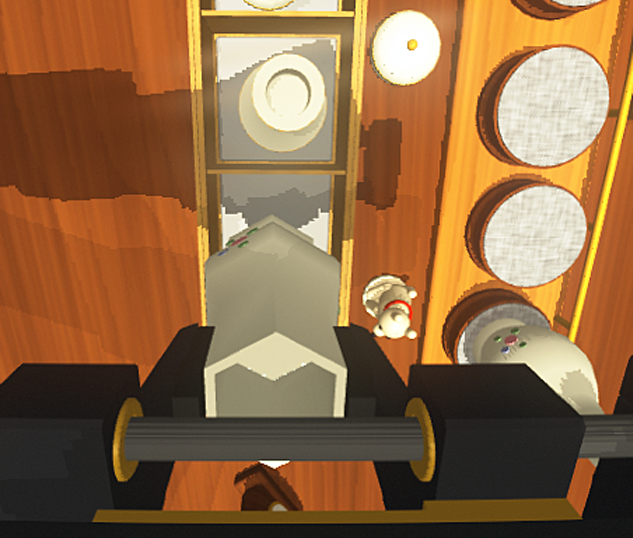

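The hex vase is gripped squarely at 41 mm, upright and clear of the carton. I'll carry it to the second plinth.

Call:
send_rows --motion '[{"x": 0,"y": 1.5,"z": 0,"rx": 0,"ry": 0,"rz": 0,"jaw": 2.5},{"x": 0,"y": 3,"z": 0,"rx": 0,"ry": 0,"rz": 0,"jaw": 2.5},{"x": 0,"y": 4,"z": 0,"rx": 0,"ry": 0,"rz": 0,"jaw": 2.5},{"x": 0,"y": 4,"z": 0,"rx": 0,"ry": 0,"rz": 0,"jaw": 2.5},{"x": 0,"y": 4,"z": 0,"rx": 0,"ry": 0,"rz": 0,"jaw": 2.5}]'

```text
clock: 13.15
tool_pos: [0.6127, -0.0922, 0.2296]
eef_rot: [0.727, 0.687, -0.001, -0.001]
contact_force: [0.2, 0.6, -2.9]
opening: 0.474
finger_force: 14.9
```

Call:
send_rows --motion '[{"x": 0,"y": 2.5,"z": 0,"rx": 0,"ry": 0,"rz": 0,"jaw": 2.5},{"x": 0,"y": 1.4,"z": 0,"rx": 0,"ry": 0,"rz": 0,"jaw": 2.5},{"x": 0,"y": 0,"z": 1,"rx": 0,"ry": 0,"rz": 0,"jaw": 2.5},{"x": 0,"y": 0,"z": 1.5,"rx": 0,"ry": 0,"rz": 0,"jaw": 2.5},{"x": 0,"y": 0,"z": 1,"rx": 0,"ry": 0,"rz": 0,"jaw": 2.5}]'

```text
clock: 13.65
tool_pos: [0.6484, -0.0943, 0.1933]
eef_rot: [0.726, 0.687, -0.002, -0.002]
contact_force: [0.3, -0.2, -2.8]
opening: 0.47
finger_force: 14.9
```

Call:
send_rows --motion '[{"x": 0,"y": 0,"z": 1,"rx": 0,"ry": 0,"rz": 0,"jaw": 2.5},{"x": 0,"y": 0,"z": 0.8,"rx": 0,"ry": 0,"rz": 0,"jaw": 2.5},{"x": 0,"y": 0,"z": 0.6,"rx": 0,"ry": 0,"rz": 0,"jaw": 2.5},{"x": 0,"y": 0,"z": 0,"rx": 0,"ry": 0,"rz": 0,"jaw": 2.5},{"x": 0,"y": 0,"z": 0,"rx": 0,"ry": 0,"rz": 0,"jaw": 2.5}]'

```text
clock: 14.15
tool_pos: [0.6512, -0.0941, 0.1725]
eef_rot: [0.727, 0.687, 0.0, 0.0]
contact_force: [0.3, 0.3, -2.8]
opening: 0.475
finger_force: 14.9
```

```bash
python3 -c "
from h import *
to(.652,-.0945,.1645)"
```

```text
clock 14.15 tcp [ 0.6512 -0.0941  0.1725] psi 1.5147 tilt [ 0.0006 -0.0001] F [ 0.3  0.3 -2.8] open 0.475
shift cm [-0.03  0.08  0.8 ] rz None
```

Call:
send_rows --motion '[{"x": 0,"y": 0.1,"z": 0.3,"rx": 0,"ry": 0,"rz": 0,"jaw": 2.5},{"x": 0,"y": 0,"z": 0.2,"rx": 0,"ry": 0,"rz": 0,"jaw": 2.5},{"x": 0,"y": 0,"z": 0.1,"rx": 0,"ry": 0,"rz": 0,"jaw": 2.5},{"x": 0,"y": 0,"z": 0,"rx": 0,"ry": 0,"rz": 0,"jaw": 2.5},{"x": 0,"y": 0,"z": 0,"rx": 0,"ry": 0,"rz": 0,"jaw": 2.5}]'

```text
clock: 14.65
tool_pos: [0.6521, -0.0942, 0.1663]
eef_rot: [0.727, 0.687, 0.0, 0.0]
contact_force: [0.3, 0.1, -2.7]
opening: 0.469
finger_force: 14.9
```

Call:
send_rows --motion '[{"x": 0,"y": 0,"z": 0.1,"rx": 0,"ry": 0,"rz": 0,"jaw": 2.5},{"x": 0,"y": 0,"z": 0.1,"rx": 0,"ry": 0,"rz": 0,"jaw": 2.5},{"x": 0,"y": 0,"z": 0,"rx": 0,"ry": 0,"rz": 0,"jaw": 2.5},{"x": 0,"y": 0,"z": 0,"rx": 0,"ry": 0,"rz": 0,"jaw": 2.5},{"x": 0,"y": 0,"z": 0,"rx": 0,"ry": 0,"rz": 0,"jaw": 2.5}]'

```text
clock: 15.15
tool_pos: [0.6522, -0.0941, 0.1648]
eef_rot: [0.727, 0.687, 0.0, 0.0]
contact_force: [-1.4, 0.1, 4.4]
opening: 0.469
finger_force: 14.9
```

Call:
send_rows --motion '[{"x": 0,"y": 0,"z": 0,"rx": 0,"ry": 0,"rz": 0,"jaw": 4},{"x": 0,"y": 0,"z": 0,"rx": 0,"ry": 0,"rz": 0,"jaw": 4.5},{"x": 0,"y": 0,"z": 0,"rx": 0,"ry": 0,"rz": 0,"jaw": 6},{"x": 0,"y": 0,"z": 0,"rx": 0,"ry": 0,"rz": 0,"jaw": 7.5},{"x": 0,"y": 0,"z": 0,"rx": 0,"ry": 0,"rz": 0,"jaw": 8.8}]'

```text
clock: 15.65
tool_pos: [0.6521, -0.0942, 0.164]
eef_rot: [0.727, 0.687, 0.0, -0.0]
contact_force: [-0.4, -0.4, -0.5]
opening: 0.755
finger_force: 0.0
```

Call:
send_rows --motion '[{"x": 0,"y": 0,"z": -1,"rx": 0,"ry": 0,"rz": 0,"jaw": 8.8},{"x": 0,"y": 0,"z": -2,"rx": 0,"ry": 0,"rz": 0,"jaw": 8.8},{"x": 0,"y": 0,"z": -3,"rx": 0,"ry": 0,"rz": 0,"jaw": 8.8},{"x": 0,"y": 0,"z": -3,"rx": 0,"ry": 0,"rz": 0,"jaw": 8.8},{"x": 0,"y": 0,"z": -2,"rx": 0,"ry": 0,"rz": 0,"jaw": 8.8}]'

```text
clock: 16.15
tool_pos: [0.6529, -0.0939, 0.2774]
eef_rot: [0.727, 0.687, 0.001, 0.001]
contact_force: [0.5, 0.0, -0.4]
opening: 1.003
finger_force: 0.0
```

```bash
python3 - <<'E'
from h import *
import pickle
w=pickle.load(open("w4.pkl","rb"));p=onz(w,(60+347.5/1.6-.2,101.5/1.6-.2),.14);print(p)
to(.460,.0145,.28,1.515)
E
```

```text
[0.46013626 0.01146512 0.14      ]
clock 16.15 tcp [ 0.6529 -0.0939  0.2774] psi 1.5149 tilt [0.0037 0.0002] F [ 0.5  0.  -0.4] open 1.003
shift cm [  9.74 -19.87  -0.33] rz -0.0
```

Call:
send_rows --motion '[{"x": 0.8,"y": -2,"z": 0,"rx": 0,"ry": 0,"rz": 0,"jaw": 8.8},{"x": 2,"y": -4,"z": 0,"rx": 0,"ry": 0,"rz": 0,"jaw": 8.8},{"x": 2,"y": -4.2,"z": 0,"rx": 0,"ry": 0,"rz": 0,"jaw": 8.8},{"x": 2,"y": -4.2,"z": 0,"rx": 0,"ry": 0,"rz": 0,"jaw": 8.8},{"x": 1.6,"y": -3.2,"z": 0,"rx": 0,"ry": 0,"rz": 0,"jaw": 8.8}]'

```text
clock: 16.65
tool_pos: [0.4786, 0.0008, 0.275]
eef_rot: [0.726, 0.688, 0.0, 0.0]
contact_force: [0.4, 0.7, -0.1]
opening: 0.998
finger_force: 0.0
```

Call:
send_rows --motion '[{"x": 1.2,"y": -2.2,"z": 1,"rx": 0,"ry": 0,"rz": 0,"jaw": 8.8},{"x": 0,"y": 0,"z": 2.5,"rx": 0,"ry": 0,"rz": 0,"jaw": 8.8},{"x": 0,"y": 0,"z": 3,"rx": 0,"ry": 0,"rz": 0,"jaw": 8.8},{"x": 0,"y": 0,"z": 1.5,"rx": 0,"ry": 0,"rz": 0,"jaw": 8.8},{"x": 0,"y": 0,"z": 0,"rx": 0,"ry": 0,"rz": 0,"jaw": 8.8}]'

```text
clock: 17.15
tool_pos: [0.4589, 0.0127, 0.1933]
eef_rot: [0.726, 0.687, -0.001, -0.001]
contact_force: [-0.2, -0.2, 0.5]
opening: 0.997
finger_force: 0.0
```

```bash
python3 - <<'E'
from wm import *
to(.460,.013,.115,1.515)
w=cam("wrist");pickle.dump(w,open("w6.pkl","wb"));save(w,"w6.png",(60,0,512,300),1.6)
print("pred rim",(proj(w,[.46,.013,.14])-[60,0])*1.6)
for e in felt(w,340): print(np.round(e[0],1),np.round(e[1],1),onz(w,e[0],.045).round(4))
E
```

```text
clock 17.15 tcp [0.4589 0.0127 0.1933] psi 1.5155 tilt [-0.0026 -0.0006] F [-0.2 -0.2  0.5] open 0.997
shift cm [0.04 0.13 7.83] rz 0.0
pred rim [316.74453975 343.92487194]
[457.2 178.5] [72.7 88.6] [0.6531 0.0013 0.045 ]
[483.7  60.7] [ 85.1 104.2] [0.6619 0.1073 0.045 ]
```

View pics/w6.png

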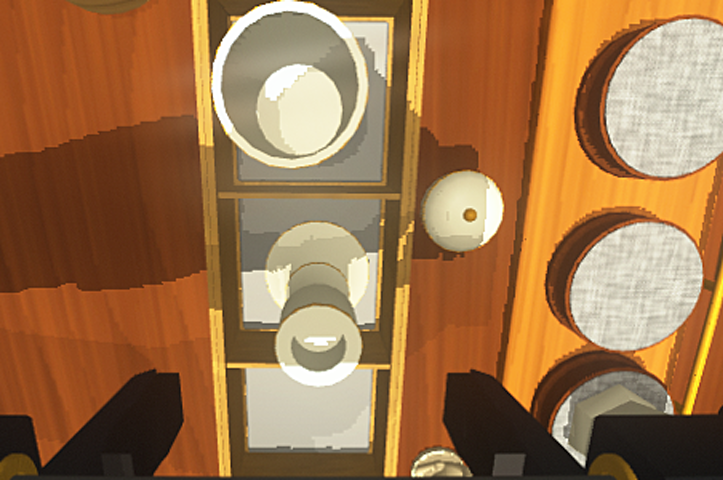

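The candle cup rim is at (319,344) against a predicted (317,344). The spill rim is at (290,84) and the third felt at (637,286). I'll descend and grip the cup.

Call:
send_rows --motion '[{"x": 0,"y": 0.15,"z": 2.5,"rx": 0,"ry": 0,"rz": 0,"jaw": 8.8},{"x": 0,"y": 0,"z": 2.5,"rx": 0,"ry": 0,"rz": 0,"jaw": 8.8},{"x": 0,"y": 0,"z": 1.8,"rx": 0,"ry": 0,"rz": 0,"jaw": 8.8},{"x": 0,"y": 0,"z": 0.8,"rx": 0,"ry": 0,"rz": 0,"jaw": 6.5},{"x": 0,"y": 0,"z": 0,"rx": 0,"ry": 0,"rz": 0,"jaw": 5}]'

```text
clock: 17.7
tool_pos: [0.4617, 0.0128, 0.1184]
eef_rot: [0.727, 0.687, 0.0, 0.0]
contact_force: [-0.7, 0.3, -0.1]
opening: 0.843
finger_force: 0.0
```

Call:
send_rows --motion '[{"x": 0,"y": 0,"z": 0,"rx": 0,"ry": 0,"rz": 0,"jaw": 4},{"x": 0,"y": 0,"z": 0,"rx": 0,"ry": 0,"rz": 0,"jaw": 3},{"x": 0,"y": 0,"z": 0,"rx": 0,"ry": 0,"rz": 0,"jaw": 2},{"x": 0,"y": 0,"z": 0,"rx": 0,"ry": 0,"rz": 0,"jaw": 2},{"x": 0,"y": 0,"z": 0,"rx": 0,"ry": 0,"rz": 0,"jaw": 2}]'

```text
clock: 18.2
tool_pos: [0.4612, 0.0126, 0.1185]
eef_rot: [0.727, 0.687, 0.0, 0.0]
contact_force: [-0.5, 0.9, 2.3]
opening: 0.398
finger_force: 15.0
```

Call:
send_rows --motion '[{"x": 0,"y": 0,"z": 0,"rx": 0,"ry": 0,"rz": 0,"jaw": 2},{"x": 0,"y": 0,"z": 0,"rx": 0,"ry": 0,"rz": 0,"jaw": 2},{"x": 0,"y": 0,"z": 0,"rx": 0,"ry": 0,"rz": 0,"jaw": 2},{"x": 0,"y": 0,"z": 0,"rx": 0,"ry": 0,"rz": 0,"jaw": 2},{"x": 0,"y": 0,"z": 0,"rx": 0,"ry": 0,"rz": 0,"jaw": 2}]'

```text
clock: 18.7
tool_pos: [0.4612, 0.0126, 0.1184]
eef_rot: [0.727, 0.687, 0.0, 0.0]
contact_force: [-1.3, 0.6, 5.6]
opening: 0.403
finger_force: 15.0
```

Call:
send_rows --motion '[{"x": 0,"y": 0,"z": -0.3,"rx": 0,"ry": 0,"rz": 0,"jaw": 2},{"x": 0,"y": 0,"z": -0.7,"rx": 0,"ry": 0,"rz": 0,"jaw": 2},{"x": 0,"y": 0,"z": -1,"rx": 0,"ry": 0,"rz": 0,"jaw": 2},{"x": 0,"y": 0,"z": -1.5,"rx": 0,"ry": 0,"rz": 0,"jaw": 2},{"x": 0,"y": 0,"z": -2,"rx": 0,"ry": 0,"rz": 0,"jaw": 2}]'

```text
clock: 19.2
tool_pos: [0.4606, 0.0125, 0.1739]
eef_rot: [0.727, 0.687, -0.001, -0.0]
contact_force: [-0.6, 0.5, -2.4]
opening: 0.403
finger_force: 15.0
```

Call:
send_rows --motion '[{"x": 0,"y": 0,"z": -2,"rx": 0,"ry": 0,"rz": 0,"jaw": 2},{"x": 0,"y": 0,"z": -2,"rx": 0,"ry": 0,"rz": 0,"jaw": 2},{"x": 0,"y": 0,"z": -0.7,"rx": 0,"ry": 0,"rz": 0,"jaw": 2},{"x": 0,"y": 0,"z": 0,"rx": 0,"ry": 0,"rz": 0,"jaw": 2},{"x": 0,"y": 0,"z": 0,"rx": 0,"ry": 0,"rz": 0,"jaw": 2}]'

```text
clock: 19.7
tool_pos: [0.4607, 0.0124, 0.2198]
eef_rot: [0.727, 0.687, -0.0, -0.0]
contact_force: [-0.6, 0.2, -2.2]
opening: 0.402
finger_force: 15.0
```

```bash
python3 -c "
from h import *
to(.6535,.001,.22);print(get_state()['finger_force'])"
```

```text
clock 19.7 tcp [0.4607 0.0124 0.2198] psi 1.5147 tilt [-0.0009 -0.0004] F [-0.6  0.2 -2.2] open 0.402
shift cm [-0.06 19.31 -0.03] rz None
14.970056497841142
```

Call:
send_rows --motion '[{"x": 0,"y": 1.5,"z": 0,"rx": 0,"ry": 0,"rz": 0,"jaw": 2},{"x": 0,"y": 3,"z": 0,"rx": 0,"ry": 0,"rz": 0,"jaw": 2},{"x": 0,"y": 4,"z": 0,"rx": 0,"ry": 0,"rz": 0,"jaw": 2},{"x": 0,"y": 4,"z": 0,"rx": 0,"ry": 0,"rz": 0,"jaw": 2},{"x": 0,"y": 3.2,"z": 0,"rx": 0,"ry": 0,"rz": 0,"jaw": 2}]'

```text
clock: 20.2
tool_pos: [0.6193, 0.0035, 0.2186]
eef_rot: [0.727, 0.687, -0.001, -0.0]
contact_force: [0.3, -0.4, -1.6]
opening: 0.399
finger_force: 15.0
```

Call:
send_rows --motion '[{"x": 0,"y": 2.3,"z": 0,"rx": 0,"ry": 0,"rz": 0,"jaw": 2},{"x": 0,"y": 1.3,"z": 0,"rx": 0,"ry": 0,"rz": 0,"jaw": 2},{"x": 0,"y": 0,"z": 1,"rx": 0,"ry": 0,"rz": 0,"jaw": 2},{"x": 0,"y": 0,"z": 1.5,"rx": 0,"ry": 0,"rz": 0,"jaw": 2},{"x": 0,"y": 0,"z": 1,"rx": 0,"ry": 0,"rz": 0,"jaw": 2}]'

```text
clock: 20.7
tool_pos: [0.6514, 0.0017, 0.1824]
eef_rot: [0.726, 0.687, -0.002, -0.001]
contact_force: [-0.1, -0.6, -3.0]
opening: 0.398
finger_force: 15.0
```

Call:
send_rows --motion '[{"x": 0,"y": 0,"z": 1,"rx": 0,"ry": 0,"rz": 0,"jaw": 2},{"x": 0,"y": 0,"z": 0.8,"rx": 0,"ry": 0,"rz": 0,"jaw": 2},{"x": 0,"y": 0,"z": 0.4,"rx": 0,"ry": 0,"rz": 0,"jaw": 2},{"x": 0,"y": 0,"z": 0,"rx": 0,"ry": 0,"rz": 0,"jaw": 2},{"x": 0,"y": 0,"z": 0,"rx": 0,"ry": 0,"rz": 0,"jaw": 2}]'

```text
clock: 21.2
tool_pos: [0.6542, 0.002, 0.1636]
eef_rot: [0.727, 0.687, 0.0, 0.0]
contact_force: [0.4, 0.2, -1.6]
opening: 0.401
finger_force: 15.0
```

```bash
python3 -c "
from h import *
to(.6535,.001,.1535)"
```

```text
clock 21.2 tcp [0.6542 0.002  0.1636] psi 1.5148 tilt [0.0009 0.0001] F [ 0.4  0.2 -1.6] open 0.401
shift cm [-0.1  -0.07  1.01] rz None
```

Call:
send_rows --motion '[{"x": -0.1,"y": -0.1,"z": 0.3,"rx": 0,"ry": 0,"rz": 0,"jaw": 2},{"x": 0,"y": 0,"z": 0.3,"rx": 0,"ry": 0,"rz": 0,"jaw": 2},{"x": 0,"y": 0,"z": 0.15,"rx": 0,"ry": 0,"rz": 0,"jaw": 2},{"x": 0,"y": 0,"z": 0.1,"rx": 0,"ry": 0,"rz": 0,"jaw": 2},{"x": 0,"y": 0,"z": 0,"rx": 0,"ry": 0,"rz": 0,"jaw": 2}]'

```text
clock: 21.7
tool_pos: [0.6528, 0.0009, 0.1546]
eef_rot: [0.727, 0.687, -0.0, -0.0]
contact_force: [0.1, 0.8, -2.2]
opening: 0.401
finger_force: 15.0
```

Call:
send_rows --motion '[{"x": 0,"y": 0,"z": 0.1,"rx": 0,"ry": 0,"rz": 0,"jaw": 2},{"x": 0,"y": 0,"z": 0.08,"rx": 0,"ry": 0,"rz": 0,"jaw": 2},{"x": 0,"y": 0,"z": 0,"rx": 0,"ry": 0,"rz": 0,"jaw": 2},{"x": 0,"y": 0,"z": 0,"rx": 0,"ry": 0,"rz": 0,"jaw": 2},{"x": 0,"y": 0,"z": 0,"rx": 0,"ry": 0,"rz": 0,"jaw": 2}]'

```text
clock: 22.2
tool_pos: [0.653, 0.001, 0.1536]
eef_rot: [0.727, 0.687, 0.0, 0.0]
contact_force: [-2.1, -0.6, 5.9]
opening: 0.405
finger_force: 15.0
```

Contact. I'll release, rise, and work out the spill vase position.

Call:
send_rows --motion '[{"x": 0,"y": 0,"z": 0,"rx": 0,"ry": 0,"rz": 0,"jaw": 3.7},{"x": 0,"y": 0,"z": 0,"rx": 0,"ry": 0,"rz": 0,"jaw": 4.3},{"x": 0,"y": 0,"z": 0,"rx": 0,"ry": 0,"rz": 0,"jaw": 6},{"x": 0,"y": 0,"z": 0,"rx": 0,"ry": 0,"rz": 0,"jaw": 7.5},{"x": 0,"y": 0,"z": 0,"rx": 0,"ry": 0,"rz": 0,"jaw": 8.8}]'

```text
clock: 22.7
tool_pos: [0.6528, 0.0009, 0.1527]
eef_rot: [0.727, 0.687, -0.0, -0.0]
contact_force: [-0.1, 0.2, -0.2]
opening: 0.737
finger_force: 0.0
```

Call:
send_rows --motion '[{"x": 0,"y": 0,"z": -1,"rx": 0,"ry": 0,"rz": 0,"jaw": 8.8},{"x": 0,"y": 0,"z": -2,"rx": 0,"ry": 0,"rz": 0,"jaw": 8.8},{"x": 0,"y": 0,"z": -3,"rx": 0,"ry": 0,"rz": 0,"jaw": 8.8},{"x": 0,"y": 0,"z": -3,"rx": 0,"ry": 0,"rz": 0,"jaw": 8.8},{"x": 0,"y": 0,"z": -3,"rx": 0,"ry": 0,"rz": 0,"jaw": 8.8}]'

```text
clock: 23.2
tool_pos: [0.6528, 0.001, 0.2749]
eef_rot: [0.727, 0.687, 0.0, 0.0]
contact_force: [-0.4, 0.1, -0.8]
opening: 0.995
finger_force: 0.0
```

```bash
python3 - <<'E'
from h import *
import pickle
w=pickle.load(open("w6.pkl","rb"));p=onz(w,(60+290/1.6-.2,84/1.6-.2),.145);print(p)
to(p[0],p[1],.28,1.515)
E
```

```text
[0.45575071 0.11181607 0.145     ]
clock 23.2 tcp [0.6528 0.001  0.2749] psi 1.515 tilt [0.0007 0.0002] F [-0.4  0.1 -0.8] open 0.995
shift cm [  9.96 -20.29  -0.52] rz 0.0
```

Call:
send_rows --motion '[{"x": 0.8,"y": -2,"z": 0,"rx": 0,"ry": 0,"rz": 0,"jaw": 8.8},{"x": 2,"y": -4,"z": 0,"rx": 0,"ry": 0,"rz": 0,"jaw": 8.8},{"x": 2.2,"y": -4.3,"z": 0,"rx": 0,"ry": 0,"rz": 0,"jaw": 8.8},{"x": 2.2,"y": -4.3,"z": 0,"rx": 0,"ry": 0,"rz": 0,"jaw": 8.8},{"x": 1.7,"y": -3.4,"z": 0,"rx": 0,"ry": 0,"rz": 0,"jaw": 8.8}]'

```text
clock: 23.7
tool_pos: [0.4757, 0.1013, 0.2738]
eef_rot: [0.726, 0.688, 0.0, 0.0]
contact_force: [-0.5, 0.0, 0.3]
opening: 1.002
finger_force: 0.0
```

Call:
send_rows --motion '[{"x": 1.1,"y": -2.3,"z": 1,"rx": 0,"ry": 0,"rz": 0,"jaw": 8.8},{"x": 0,"y": 0,"z": 2.5,"rx": 0,"ry": 0,"rz": 0,"jaw": 8.8},{"x": 0,"y": 0,"z": 2.5,"rx": 0,"ry": 0,"rz": 0,"jaw": 8.8},{"x": 0,"y": 0,"z": 1.5,"rx": 0,"ry": 0,"rz": 0,"jaw": 8.8},{"x": 0,"y": 0,"z": 0,"rx": 0,"ry": 0,"rz": 0,"jaw": 8.8}]'

```text
clock: 24.2
tool_pos: [0.4549, 0.1119, 0.1971]
eef_rot: [0.726, 0.687, -0.001, -0.0]
contact_force: [0.3, 0.1, 0.5]
opening: 0.999
finger_force: 0.0
```

```bash
python3 - <<'E'
from wm import *
to(.456,.1125,.12,1.515)
w=cam("wrist");pickle.dump(w,open("w7.pkl","wb"));save(w,"w7.png",(60,0,512,300),1.6)
print("pred rim",(proj(w,[.456,.1125,.145])-[60,0])*1.6)
for e in felt(w,340): print(np.round(e[0],1),np.round(e[1],1),onz(w,e[0],.045).round(4))
E
```

```text
clock 24.2 tcp [0.4549 0.1119 0.1971] psi 1.5155 tilt [-0.0024 -0.0012] F [0.3 0.1 0.5] open 0.999
shift cm [0.07 0.12 7.71] rz 0.001
pred rim [316.60374011 344.28116829]
[468.6 169.8] [72.3 88.6] [0.6619 0.1075 0.045 ]
[469.8  23. ] [45.6 57.7] [0.6438 0.2373 0.045 ]
```

View pics/w7.png

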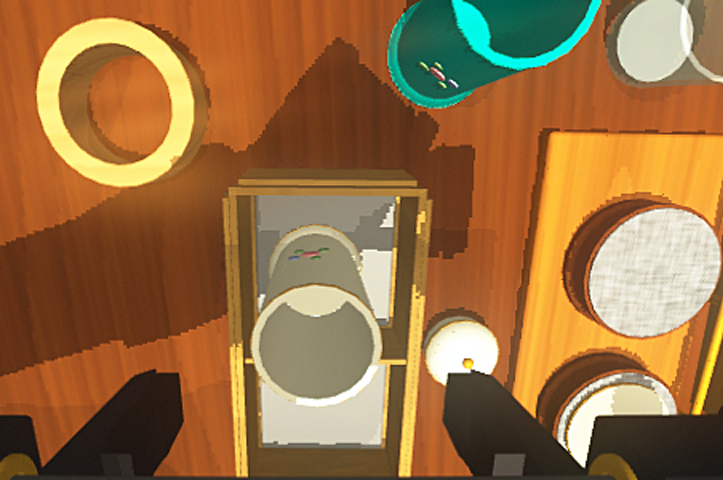

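The white spill vase's rim centre is at (317,344), exactly as predicted. The turquoise look-alike at (490,40) stays untouched. The fourth felt is at (.662,.1075). I'll descend and grip.

Call:
send_rows --motion '[{"x": 0.05,"y": 0.1,"z": 2.5,"rx": 0,"ry": 0,"rz": 0,"jaw": 8.8},{"x": 0,"y": 0,"z": 2.5,"rx": 0,"ry": 0,"rz": 0,"jaw": 8.8},{"x": 0,"y": 0,"z": 2,"rx": 0,"ry": 0,"rz": 0,"jaw": 8.8},{"x": 0,"y": 0,"z": 0.9,"rx": 0,"ry": 0,"rz": 0,"jaw": 7.5},{"x": 0,"y": 0,"z": 0,"rx": 0,"ry": 0,"rz": 0,"jaw": 6.3}]'

```text
clock: 24.75
tool_pos: [0.457, 0.1127, 0.119]
eef_rot: [0.727, 0.687, -0.0, 0.0]
contact_force: [0.0, -0.1, 0.8]
opening: 0.84
finger_force: 0.0
```

Call:
send_rows --motion '[{"x": 0,"y": 0,"z": 0,"rx": 0,"ry": 0,"rz": 0,"jaw": 5.5},{"x": 0,"y": 0,"z": 0,"rx": 0,"ry": 0,"rz": 0,"jaw": 4.5},{"x": 0,"y": 0,"z": 0,"rx": 0,"ry": 0,"rz": 0,"jaw": 4},{"x": 0,"y": 0,"z": 0,"rx": 0,"ry": 0,"rz": 0,"jaw": 4},{"x": 0,"y": 0,"z": 0,"rx": 0,"ry": 0,"rz": 0,"jaw": 4}]'

```text
clock: 25.25
tool_pos: [0.4571, 0.1128, 0.1198]
eef_rot: [0.727, 0.687, 0.001, 0.0]
contact_force: [-0.6, -0.3, 6.2]
opening: 0.606
finger_force: 15.0
```

Call:
send_rows --motion '[{"x": 0,"y": 0,"z": 0,"rx": 0,"ry": 0,"rz": 0,"jaw": 4},{"x": 0,"y": 0,"z": 0,"rx": 0,"ry": 0,"rz": 0,"jaw": 4},{"x": 0,"y": 0,"z": 0,"rx": 0,"ry": 0,"rz": 0,"jaw": 4},{"x": 0,"y": 0,"z": 0,"rx": 0,"ry": 0,"rz": 0,"jaw": 4},{"x": 0,"y": 0,"z": 0,"rx": 0,"ry": 0,"rz": 0,"jaw": 4}]'

```text
clock: 25.75
tool_pos: [0.4571, 0.1128, 0.1198]
eef_rot: [0.727, 0.687, 0.001, 0.0]
contact_force: [-1.4, 0.0, 6.0]
opening: 0.612
finger_force: 15.0
```

Call:
send_rows --motion '[{"x": 0,"y": 0,"z": -0.3,"rx": 0,"ry": 0,"rz": 0,"jaw": 4},{"x": 0,"y": 0,"z": -0.7,"rx": 0,"ry": 0,"rz": 0,"jaw": 4},{"x": 0,"y": 0,"z": -1,"rx": 0,"ry": 0,"rz": 0,"jaw": 4},{"x": 0,"y": 0,"z": -1.5,"rx": 0,"ry": 0,"rz": 0,"jaw": 4},{"x": 0,"y": 0,"z": -2,"rx": 0,"ry": 0,"rz": 0,"jaw": 4}]'

```text
clock: 26.25
tool_pos: [0.4562, 0.1122, 0.1745]
eef_rot: [0.727, 0.687, -0.001, -0.0]
contact_force: [0.5, -0.3, -4.2]
opening: 0.613
finger_force: 15.0
```

Call:
send_rows --motion '[{"x": 0,"y": 0,"z": -2,"rx": 0,"ry": 0,"rz": 0,"jaw": 4},{"x": 0,"y": 0,"z": -2,"rx": 0,"ry": 0,"rz": 0,"jaw": 4},{"x": 0,"y": 0,"z": -0.7,"rx": 0,"ry": 0,"rz": 0,"jaw": 4},{"x": 0,"y": 0,"z": 0,"rx": 0,"ry": 0,"rz": 0,"jaw": 4},{"x": 0,"y": 0,"z": 0,"rx": 0,"ry": 0,"rz": 0,"jaw": 4}]'

```text
clock: 26.75
tool_pos: [0.4564, 0.1122, 0.2205]
eef_rot: [0.727, 0.687, -0.001, -0.0]
contact_force: [-0.7, -0.3, -3.0]
opening: 0.605
finger_force: 15.0
```

```bash
python3 -c "
from h import *
to(.6622,.1075,.22);print(get_state()['finger_force'])"
```

```text
clock 26.75 tcp [0.4564 0.1122 0.2205] psi 1.5146 tilt [-0.0008 -0.0006] F [-0.7 -0.3 -3. ] open 0.605
shift cm [ 0.69 20.58  0.03] rz None
14.98816035920754
```

Call:
send_rows --motion '[{"x": 0.1,"y": 1.5,"z": 0,"rx": 0,"ry": 0,"rz": 0,"jaw": 4},{"x": 0.1,"y": 3,"z": 0,"rx": 0,"ry": 0,"rz": 0,"jaw": 4},{"x": 0.1,"y": 4,"z": 0,"rx": 0,"ry": 0,"rz": 0,"jaw": 4},{"x": 0.2,"y": 4,"z": 0,"rx": 0,"ry": 0,"rz": 0,"jaw": 4},{"x": 0.1,"y": 4,"z": 0,"rx": 0,"ry": 0,"rz": 0,"jaw": 4}]'

```text
clock: 27.25
tool_pos: [0.6224, 0.1089, 0.2192]
eef_rot: [0.726, 0.687, -0.001, -0.001]
contact_force: [0.8, 1.6, -3.0]
opening: 0.607
finger_force: 15.0
```

Call:
send_rows --motion '[{"x": 0.1,"y": 2.6,"z": 0,"rx": 0,"ry": 0,"rz": 0,"jaw": 4},{"x": 0,"y": 1.4,"z": 0,"rx": 0,"ry": 0,"rz": 0,"jaw": 4},{"x": 0,"y": 0,"z": 1,"rx": 0,"ry": 0,"rz": 0,"jaw": 4},{"x": 0,"y": 0,"z": 1.5,"rx": 0,"ry": 0,"rz": 0,"jaw": 4},{"x": 0,"y": 0,"z": 1,"rx": 0,"ry": 0,"rz": 0,"jaw": 4}]'

```text
clock: 27.75
tool_pos: [0.6592, 0.1079, 0.183]
eef_rot: [0.726, 0.688, -0.002, -0.001]
contact_force: [0.3, -0.6, -3.8]
opening: 0.614
finger_force: 15.0
```

Call:
send_rows --motion '[{"x": 0,"y": 0,"z": 1,"rx": 0,"ry": 0,"rz": 0,"jaw": 4},{"x": 0,"y": 0,"z": 0.8,"rx": 0,"ry": 0,"rz": 0,"jaw": 4},{"x": 0,"y": 0,"z": 0.4,"rx": 0,"ry": 0,"rz": 0,"jaw": 4},{"x": 0,"y": 0,"z": 0,"rx": 0,"ry": 0,"rz": 0,"jaw": 4},{"x": 0,"y": 0,"z": 0,"rx": 0,"ry": 0,"rz": 0,"jaw": 4}]'

```text
clock: 28.25
tool_pos: [0.6621, 0.1082, 0.1643]
eef_rot: [0.727, 0.687, 0.0, 0.0]
contact_force: [0.3, 0.1, -3.3]
opening: 0.609
finger_force: 15.0
```

```bash
python3 -c "
from h import *
to(.6622,.1075,.1545)"
```

```text
clock 28.25 tcp [0.6621 0.1082 0.1643] psi 1.5148 tilt [0.0009 0.0002] F [ 0.3  0.1 -3.3] open 0.609
shift cm [-0.07  0.01  0.98] rz None
```

Call:
send_rows --motion '[{"x": -0.05,"y": 0,"z": 0.3,"rx": 0,"ry": 0,"rz": 0,"jaw": 4},{"x": 0,"y": 0,"z": 0.25,"rx": 0,"ry": 0,"rz": 0,"jaw": 4},{"x": 0,"y": 0,"z": 0.15,"rx": 0,"ry": 0,"rz": 0,"jaw": 4},{"x": 0,"y": 0,"z": 0.1,"rx": 0,"ry": 0,"rz": 0,"jaw": 4},{"x": 0,"y": 0,"z": 0,"rx": 0,"ry": 0,"rz": 0,"jaw": 4}]'

```text
clock: 28.75
tool_pos: [0.6617, 0.1076, 0.1557]
eef_rot: [0.727, 0.687, -0.0, -0.0]
contact_force: [0.6, -0.1, -2.7]
opening: 0.606
finger_force: 15.0
```

Call:
send_rows --motion '[{"x": 0,"y": 0,"z": 0.1,"rx": 0,"ry": 0,"rz": 0,"jaw": 4},{"x": 0,"y": 0,"z": 0.07,"rx": 0,"ry": 0,"rz": 0,"jaw": 4},{"x": 0,"y": 0,"z": 0,"rx": 0,"ry": 0,"rz": 0,"jaw": 4},{"x": 0,"y": 0,"z": 0,"rx": 0,"ry": 0,"rz": 0,"jaw": 4},{"x": 0,"y": 0,"z": 0,"rx": 0,"ry": 0,"rz": 0,"jaw": 4}]'

```text
clock: 29.25
tool_pos: [0.662, 0.1079, 0.155]
eef_rot: [0.727, 0.687, 0.0, 0.0]
contact_force: [-2.0, -0.2, 6.0]
opening: 0.607
finger_force: 15.0
```

Call:
send_rows --motion '[{"x": 0,"y": 0,"z": 0,"rx": 0,"ry": 0,"rz": 0,"jaw": 5.5},{"x": 0,"y": 0,"z": 0,"rx": 0,"ry": 0,"rz": 0,"jaw": 6.2},{"x": 0,"y": 0,"z": 0,"rx": 0,"ry": 0,"rz": 0,"jaw": 7.5},{"x": 0,"y": 0,"z": 0,"rx": 0,"ry": 0,"rz": 0,"jaw": 8.8},{"x": 0,"y": 0,"z": 0,"rx": 0,"ry": 0,"rz": 0,"jaw": 8.8}]'

```text
clock: 29.75
tool_pos: [0.662, 0.1075, 0.1541]
eef_rot: [0.727, 0.687, 0.0, 0.0]
contact_force: [0.1, -0.3, -0.5]
opening: 0.95
finger_force: 0.0
```

Call:
send_rows --motion '[{"x": 0,"y": 0,"z": -1,"rx": 0,"ry": 0,"rz": 0,"jaw": 8.8},{"x": 0,"y": 0,"z": -2,"rx": 0,"ry": 0,"rz": 0,"jaw": 8.8},{"x": 0,"y": 0,"z": -3,"rx": 0,"ry": 0,"rz": 0,"jaw": 8.8},{"x": 0,"y": 0,"z": -3,"rx": 0,"ry": 0,"rz": 0,"jaw": 8.8},{"x": 0,"y": 0,"z": -3,"rx": 0,"ry": 0,"rz": 0,"jaw": 8.8}]'

```text
clock: 30.25
tool_pos: [0.6618, 0.1077, 0.2762]
eef_rot: [0.727, 0.687, 0.0, 0.0]
contact_force: [0.7, -0.5, 0.9]
opening: 1.001
finger_force: 0.0
```

Call:
send_rows --motion '[{"x": 0,"y": -3,"z": 0,"rx": 0,"ry": 0,"rz": 0,"jaw": 8.8},{"x": 0,"y": -4,"z": 0,"rx": 0,"ry": 0,"rz": 0,"jaw": 8.8},{"x": 0,"y": -4.5,"z": 0,"rx": 0,"ry": 0,"rz": 0,"jaw": 8.8},{"x": 0,"y": -4.5,"z": 0,"rx": 0,"ry": 0,"rz": 0,"jaw": 8.8},{"x": 0,"y": -4,"z": 0,"rx": 0,"ry": 0,"rz": 0,"jaw": 8.8}]'

```text
clock: 30.75
tool_pos: [0.4601, 0.1189, 0.275]
eef_rot: [0.726, 0.687, 0.0, 0.0]
contact_force: [0.4, -0.1, 0.6]
opening: 1.001
finger_force: 0.0
```

Call:
send_rows --motion '[{"x": 0,"y": -2,"z": -1,"rx": 0,"ry": 0,"rz": 0,"jaw": 8.8},{"x": 0,"y": 0,"z": 0,"rx": 0,"ry": 0,"rz": 0,"jaw": 8.8},{"x": 0,"y": 0,"z": 0,"rx": 0,"ry": 0,"rz": 0,"jaw": 8.8},{"x": 0,"y": 0,"z": 0,"rx": 0,"ry": 0,"rz": 0,"jaw": 8.8},{"x": 0,"y": 0,"z": 0,"rx": 0,"ry": 0,"rz": 0,"jaw": 8.8}]'

```text
clock: 31.25
tool_pos: [0.4433, 0.1198, 0.2839]
eef_rot: [0.727, 0.687, 0.0, -0.0]
contact_force: [0.6, -1.3, -0.7]
opening: 1.001
finger_force: 0.0
```

```bash
python3 - <<'E'
from h import *
t=cam("top");s=cam("side")
A=cv2.resize(t["img"][70:220,200:405],None,fx=1.9,fy=1.9);B=cv2.resize(s["img"][110:375,270:440],None,fx=1.9,fy=1.9)
n=max(A.shape[0],B.shape[0]);P=lambda i:np.vstack([i,np.zeros((n-i.shape[0],i.shape[1],3),np.uint8)])
cv2.imwrite("pics/end.png",np.hstack([P(A),P(B)])[...,::-1])
for nm,p in dict(bud=(.6378,-.1895,.195),hex=(.6522,-.0942,.19),cand=(.653,.001,.175),spill=(.662,.108,.18)).items():
    print(nm,((proj(t,p)-[200,70])*1.9).round(0),((proj(s,p)-[270,110])*1.9+[A.shape[1],0]).round(0))
E
```

```text
bud [342.  37.] [637. 305.]
hex [255.  28.] [608. 211.]
cand [170.  35.] [569. 141.]
spill [75. 29.] [543.  63.]
```

View pics/end.png

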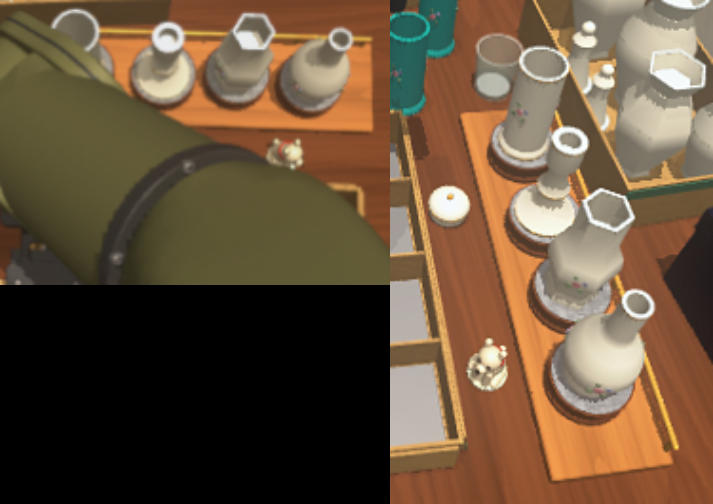

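All four pieces stand upright and centred in carton order. From +y to -y, the side-half rims are at (543,63), (569,141), (608,211) and (637,305), matching the predictions. The dog at (487,365) and the trinket box at (449,205) are undisturbed, and the gripper is clear.

```bash
python3 -c "
from plant import *
print(finish_job())"
```

```text
the job is handed in; nothing more can be done
None
```

The job is handed in: all four white china pieces stand upright near the middle of their plinths in carton order, and in the last pictures the china dog and trinket box looked undisturbed.

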